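Put the paint markers away and fix the study

ROBOT

A 7-joint arm with a two-finger parallel gripper is mounted at the origin on the work surface. World frame = base frame: x ahead of the robot, y to its left, z up, the work surface at z = 0. Lengths are in m, angles in rad, forces in N, time in s.
With the tool pointing down it reaches from about 0.425 to 0.8 m from the base axis. Payload 8.3 kg.
Tool frame: the origin (TCP) lies at the very end of the fingers, on their centre line; the grasp point (between the pads) lies 19 mm behind it; z points along the fingers, y is the line along which they close (so a half turn about z gives the same grasp; the last joint's range is limited). The gripper opens to 85 mm and grips with 20 to 120 N. Pads are 22 mm wide; open, the fingers measure 114 mm over their backs; the gripper's body (76 mm by 85 mm) begins 54 mm behind the grasp point. The pads swing forward as they close: fully open they stand 13 mm farther back than shut.
Start: joints at [1.044, 0.383, 0.016, 1.37, -0.006, 1.388, -0.046], TCP at [0.28, -0.559, 0.231] pointing down, gripper open.
Joint ranges: [-2.95, 2.95], [-0.25, 2.06], [-1.52, 1.56], [0.18, 2.33], [-1.44, 4.58], [0.02, 2.06], [-3.01, 3.01]. Speed limits (rad/s): [2.39, 2.39, 3.01, 3.01, 3.14, 3.14, 3.14].

INTERFACE

Orientations are given as a rotation vector (axis times angle).
In Python, from rig import observe, get_image, finish_job gives the robot as it stands. The module is installed in compiled form; this text tells all that it offers.
- The arm moves only by the tool send_rows, never from a script. Its argument "commands" is a list of rows, each an object of numbers: "wx", "wy", "wz": the turn, a rotation vector about the tool's x, y, z in degrees; "dx", "dy", "dz": the shift along the tool's x, y, z in cm; "grip": the closure, from -1 (fully open) to 1 (shut). A call has 1 to 8 rows; each row is the pose to reach, as a shift and turn from the pose commanded when the call began, along the tool's axes at that moment; what a row does not reach only later rows make up. A row lasts 1/12 s, in which the tool goes at most 41.7 mm and 7.16 degrees, less where a joint would pass 70% of its speed; a pose out of reach is approached as far as the arm can. A call with a gripper value outside its range is refused whole. The fingers move at their own pace and stop on an object; "grip_force" is the grip in N (left out, the last holds). Time passes only in rows, so rows that repeat a pose let the fingers close. It gives the time, the measured TCP pose, the force, the opening and the grip force at its end, in the units of the state.
- observe(): the state, without advancing time (a new reading comes with each control period).
- get_image(name): name is "scene" or "top" or "wrist"; returns a dict with "img" (384x512x3 uint8, red, green, blue), "fovy" (degrees; the focal length in pixels is half the picture's height over the tangent of half this angle, whatever the lens; pixels are square), "cx", "cy" (the principal point, pixels), "dist_coeffs" ([k1, k2, p1, p2, k3] as OpenCV has them; the pictures are not rectified), "rvec" (rotation vector, rad) and "tvec" (3), from world to camera coordinates, as OpenCV has them. Camera axes: x right, y down, z forward; pixel columns grow to the right and rows downward; lengths in m; the calibration is good to about 2 mm. A picture is of the moment at which its call begins. There is no depth.
- finish_job(): hands the job in; it is judged then, once.
The state is a dict: "clock": time; "qpos": joint angles; "dq": joint speeds; "effort": joint torques, N m; "position": TCP position; "tool_rot": TCP orientation; "wrist_force": force on the tool from outside, world axes, zero at the start; "ft_torque": the same for the moment, N m; "gripper_width": finger opening in m; "finger_force": force on a finger pad.
Only numpy, scipy, OpenCV 4.12 (cv2) and the standard library are available. Lean on these libraries where they do the work, as an engineer would, in place of code of your own. Each camera call takes 0.05 s, during which the arm holds its last target. There are 200 camera calls.

TASK

Clear the marker block: pull out every marker and lay it flat in a tray, green-tagged ones in the green-banded tray and red-tagged ones in the red-banded tray. Then pull the spray wand out of its holder, point it squarely at the yellow spot on the easel's panel with the nozzle about 7 cm from the spot, and hold it steady there for 3 seconds; finally stand the wand back in its holder, nozzle down. Do not touch the panel, and leave the tin, bottle and mug alone.

Things in the scene. Friction and masses are not known exactly. Their poses are not given: they have to be found in the camera images.
- good1: a chunky paint marker, a straight rigid cylinder 150 mm long and 20 mm in diameter, about 60 g: black lower 45 mm, white middle, and a green tag covering the top 43 mm. Origin: centre of its flat black end; z axis runs along it towards the green end. At the start it stands black end down in one of the block's wells (its 100 mm of length above the block), or is absent
- good2: a chunky paint marker, a straight rigid cylinder 150 mm long and 20 mm in diameter, about 60 g: black lower 45 mm, white middle, and a green tag covering the top 43 mm. Origin: centre of its flat black end; z axis runs along it towards the green end. At the start it stands black end down in one of the block's wells (its 100 mm of length above the block), or is absent
- good3: a chunky paint marker, a straight rigid cylinder 150 mm long and 20 mm in diameter, about 60 g: black lower 45 mm, white middle, and a green tag covering the top 43 mm. Origin: centre of its flat black end; z axis runs along it towards the green end. At the start it stands black end down in one of the block's wells (its 100 mm of length above the block), or is absent
- dry1: a chunky paint marker, a straight rigid cylinder 150 mm long and 20 mm in diameter, about 60 g: black lower 45 mm, white middle, and a red tag covering the top 43 mm. Origin: centre of its flat black end; z axis runs along it towards the red end. At the start it stands black end down in one of the block's wells (its 100 mm of length above the block), or is absent
- dry2: a chunky paint marker, a straight rigid cylinder 150 mm long and 20 mm in diameter, about 60 g: black lower 45 mm, white middle, and a red tag covering the top 43 mm. Origin: centre of its flat black end; z axis runs along it towards the red end. At the start it stands black end down in one of the block's wells (its 100 mm of length above the block), or is absent
- dry3: a chunky paint marker, a straight rigid cylinder 150 mm long and 20 mm in diameter, about 60 g: black lower 45 mm, white middle, and a red tag covering the top 43 mm. Origin: centre of its flat black end; z axis runs along it towards the red end. At the start it stands black end down in one of the block's wells (its 100 mm of length above the block), or is absent
- block: fixed wooden marker block, 150 mm (x) by 225 mm (y) by 60 mm high, with six square wells 26 mm wide and 50 mm deep (floor 10 mm above the table) in 2 rows along y of 3, centres at x = -37.5 and +37.5 mm, y = -75, 0 and +75 mm. Origin: centre of its underside, z up. Not all wells are filled
- keep_tray: a grey open tray with green bands round the rim and a green patch on its floor, for markers that still write; loose, about 0.8 kg. Outside 210 mm (x) by 180 mm (y) by 60 mm high, walls and floor 5 mm thick, so the inside is 200 by 170 mm. Origin: centre of its underside, z up. It may stand left or right of the block, turned a little
- reject_tray: a grey open tray with red bands round the rim and a red patch on its floor, for dried-out markers; loose, about 0.8 kg. Outside 210 mm (x) by 180 mm (y) by 60 mm high, walls and floor 5 mm thick, so the inside is 200 by 170 mm. Origin: centre of its underside, z up. It may stand left or right of the block, turned a little
- easel: loose wooden table easel, about 1 kg, base 130 mm (x) by 120 mm (y), highest point about 100 mm above the table; it carries the panel. Origin: centre of its underside, z up, its -x side faces the robot
- panel: the small painted panel fixed on the easel, 130 by 140 mm, white with blue, yellow and black strokes, a 56 mm blue disc with a 24 mm yellow spot at its centre. Origin: centre of the spot on the painted face, 68 mm above the table; z axis is the outward normal of the painted face, leaning 30 degrees from vertical towards the easel's -x side (the robot)
- holder: fixed square aluminium cup for the spray wand on a 110 mm square, 6 mm thick foot plate: outside 52 mm, inside 44 mm wide, 90 mm high, its inner floor 6 mm above the table. Origin: centre of its underside, z up
- wand: the fixative spray wand, a rigid cylinder 190 mm long and 26 mm in diameter, about 120 g: brass nozzle (lower 14 mm), aluminium barrel, blue grip from 120 to 185 mm, white button on top. Origin: centre of the nozzle end; z axis runs from nozzle to top, so it sprays along its -z. At the start it stands nozzle down in the holder with 106 mm above the cup's rim
- wand_top (a point): the middle of the wand's top end, 190 mm along z from the nozzle end
- tin: bystander: closed paint tin, 72 mm in diameter, 90 mm high; origin at centre of its underside, z up
- bottle: bystander: closed bottle, 56 mm in diameter, 140 mm high; origin at centre of its underside, z up
- mug: bystander: white mug, 76 mm in diameter, 85 mm high; origin at centre of its underside, z up

How it is judged:
On the way, in this order (a step that is already met when the one before it is completed fails the run):
1. every marker present lies flat in the tray of its tag's colour (x of good1 in the frame of keep_tray between -0.105 and 0.105 m and y of good1 in the frame of keep_tray between -0.09 and 0.09 m and z of good1 in the frame of keep_tray between 0 and 0.055 m and angle between good1's own z axis and vertical between 1.25 and 1.9 rad and linear speed of each of good1, good2, good3, dry1, dry2, dry3 below 0.05 m/s and x of good2 in the frame of keep_tray between -0.105 and 0.105 m and y of good2 in the frame of keep_tray between -0.09 and 0.09 m and z of good2 in the frame of keep_tray between 0 and 0.055 m and angle between good2's own z axis and vertical between 1.25 and 1.9 rad and x of good3 in the frame of keep_tray between -0.105 and 0.105 m and y of good3 in the frame of keep_tray between -0.09 and 0.09 m and z of good3 in the frame of keep_tray between 0 and 0.055 m and angle between good3's own z axis and vertical between 1.25 and 1.9 rad and x of dry1 in the frame of reject_tray between -0.105 and 0.105 m and y of dry1 in the frame of reject_tray between -0.09 and 0.09 m and z of dry1 in the frame of reject_tray between 0 and 0.055 m and angle between dry1's own z axis and vertical between 1.25 and 1.9 rad and x of dry2 in the frame of reject_tray between -0.105 and 0.105 m and y of dry2 in the frame of reject_tray between -0.09 and 0.09 m and z of dry2 in the frame of reject_tray between 0 and 0.055 m and angle between dry2's own z axis and vertical between 1.25 and 1.9 rad and x of dry3 in the frame of reject_tray between -0.105 and 0.105 m and y of dry3 in the frame of reject_tray between -0.09 and 0.09 m and z of dry3 in the frame of reject_tray between 0 and 0.055 m and angle between dry3's own z axis and vertical between 1.25 and 1.9 rad), for 0.2 s.
2. the wand is held steady for 2 s, pointing squarely at the yellow spot from 40 to 100 mm (x of wand in the frame of panel between -0.02 and 0.02 m and y of wand in the frame of panel between -0.02 and 0.02 m and z of wand in the frame of panel between 0.04 and 0.1 m and z of wand_top in the frame of panel above 0.15 m and angle between the z axis of wand and the z axis of panel, either way round below 0.21 rad and linear speed of wand below 0.04 m/s and angular speed of wand below 0.3 rad/s), for 2 s.
At the end, for the whole second after the job is handed in: Each marker lies in the tray of its colour: black end inside it and under 55 mm above its underside, under 18 degrees from level, at rest. Wand at rest nozzle down in its holder: nozzle within 25 mm of its axis, under 20 mm up, leaning under 0.3 rad. Easel upright (all of step 1 and horizontal distance between wand and holder below 0.025 m and z of wand in the frame of holder below 0.02 m and angle between wand's own z axis and vertical below 0.3 rad and linear speed of wand below 0.03 m/s and angle between easel's own z axis and vertical below 0.2 rad); the robot touches nothing.
It fails at once if the wand or the robot touches the panel (contact force between any of wand, the arm, the fingers and panel above 0.5 N).
It fails at once if the tin, bottle or mug is moved more than 50 mm or tipped over (distance of any of tin, bottle, mug from where it was at the start of the episode above 0.05 m or angle between any of tin, bottle, mug's own z axis and vertical above 0.5 rad).
Of good1, good2, good3, dry1, dry2, dry3 only 3 to 5 are there at a start; the rules pass over those that are not, and their reading is None.
At some moment in a run one of keep_tray, reject_tray, easel may be knocked a few centimetres aside while the robot is not near it.
It also fails if it takes over 210 s, if anything falls off the work surface, if the arm or the gripper's body presses on something with over 40 N, if the wrist force passes 120 N, or if a joint passes its speed limit or range.

## Working session

There is one attempt and no reset: what is moved stays moved. The work goes in short steps, Python scripts to look and compute and a tool call to move; the robot and the scene stay as the last step left them, time stands still between calls to the robot, and variables do not carry over. Pictures are saved under pics/ and viewed, at most 14 in all, crops included, and the job is handed in when it is done.

Besides the shell and the picture viewer there is one more tool, called as name(argument=value, ...) on one line, values as JSON. send_rows: Moves the arm, as the interface text tells. Its arguments: {"type":"object","properties":{"commands":{"type":"array","items":{"type":"object","properties":{"wx":{"type":"number"},"wy":{"type":"number"},"wz":{"type":"number"},"dx":{"type":"number"},"dy":{"type":"number"},"dz":{"type":"number"},"grip":{"type":"number"}}}},"grip_force":{"type":"number"}},"required":["commands"]}

```bash
mkdir -p pics
cat > h.py <<'E'
import numpy as np, cv2
from rig import observe, get_image, finish_job
from scipy.spatial.transform import Rotation as R
def cam(im):
    h=im['img'].shape[0]; f=h/2/np.tan(np.radians(im['fovy'])/2)
    K=np.array([[f,0,im['cx']],[0,f,im['cy']],[0,0,1.]])
    return K,np.array(im['dist_coeffs'],float),np.array(im['rvec'],float),np.array(im['tvec'],float)
def ray(im,px):
    K,d,r,t=cam(im); n=cv2.undistortPoints(np.array(px,float).reshape(-1,1,2),K,d).reshape(-1,2)
    Rm=cv2.Rodrigues(r)[0]; D=np.c_[n,np.ones(len(n))]@Rm; return -Rm.T@t.ravel(),D
def onz(im,px,z):
    c,D=ray(im,px); z=np.broadcast_to(z,len(D)); return c+D*((z-c[2])/D[:,2])[:,None]
def proj(im,P):
    K,d,r,t=cam(im); return cv2.projectPoints(np.array(P,float).reshape(-1,1,3),r,t,K,d)[0].reshape(-1,2)
def save(im,n,s=1.5): cv2.imwrite('pics/'+n+'.png',cv2.resize(im['img'][:,:,::-1],None,fx=s,fy=s,interpolation=cv2.INTER_CUBIC))
E
python3 - <<'E'
from h import *
o=observe();print({k:np.round(v,3) for k,v in o.items()})
for n in('scene','top'):
    im=get_image(n);save(im,n+'0');c,D=ray(im,[[256,192]]);print(n,im['fovy'],c,D)
E
```

```text
{'clock': np.float64(0.0), 'qpos': array([ 1.044,  0.384,  0.016,  1.371, -0.006,  1.388, -0.046]), 'dq': array([-0.   , -0.001,  0.002, -0.001,  0.001, -0.   , -0.002]), 'effort': array([-0.0000e+00, -6.2760e+01,  8.4400e-01, -3.7183e+01,  1.7000e-02,
        1.4000e-02, -0.0000e+00]), 'position': array([ 0.279, -0.559,  0.23 ]), 'tool_rot': array([-3.056e+00, -7.220e-01,  1.000e-03]), 'wrist_force': array([-0.035, -0.357,  0.018]), 'ft_torque': array([ 0.015, -0.081,  0.048]), 'finger_force': np.float64(0.0), 'gripper_width': np.float64(0.086)}
scene 56.32804186781411 [ 1.49696415 -0.55478734  0.84663299] [[-0.70754109  0.42005288 -0.5683328 ]]
top 53.98127376882716 [ 0.26285784 -0.01972907  1.58962421] [[ 0.21790168  0.02230184 -0.97590408]]
```

View pics/scene0.png

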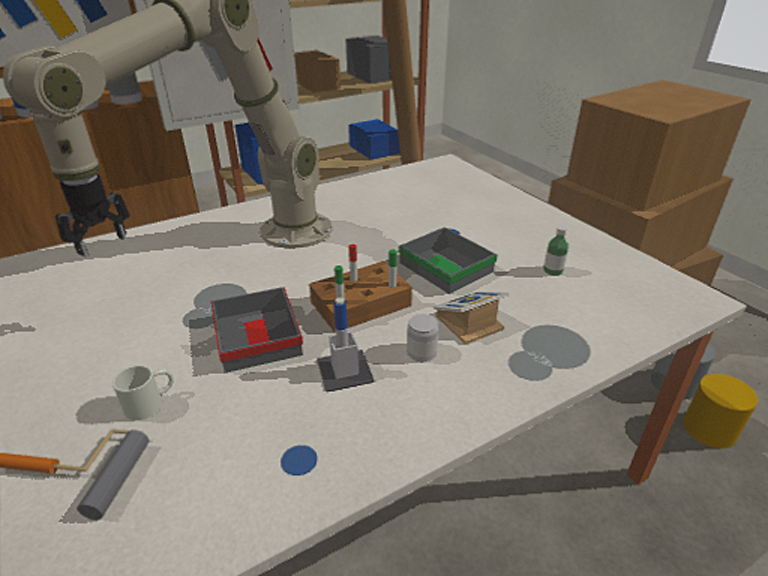

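View pics/top0.png

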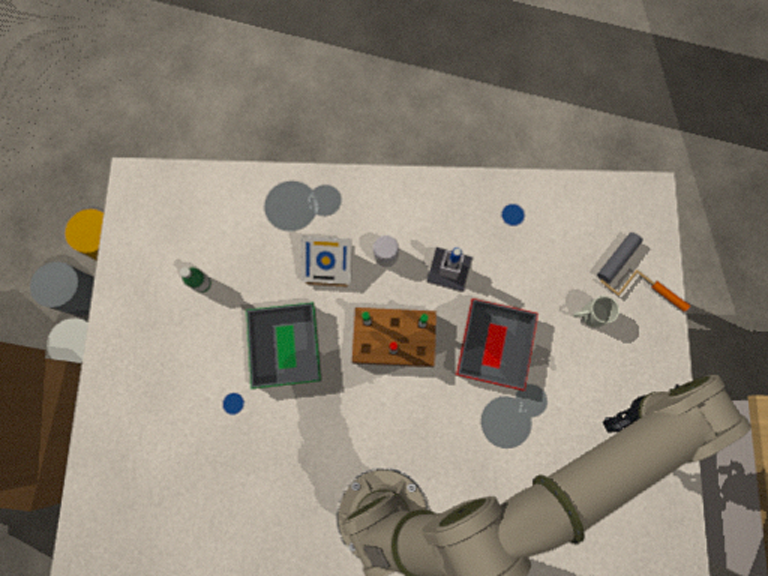

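```bash
cat >> h.py <<'E'
from scipy.optimize import least_squares
def mask(im,c):
    h=cv2.cvtColor(im['img'],cv2.COLOR_RGB2HSV); H,S,V=cv2.split(h)
    g={'g':(H>50)&(H<75)&(S>120)&(V>60),'r':((H<6)|(H>174))&(S>150)&(V>80),'b':(H>105)&(H<125)&(S>130)&(V>60),
       'y':(H>16)&(H<32)&(S>130)&(V>110)}[c]
    return g.astype(np.uint8)
def blobs(m,amin=8):
    n,l,s,c=cv2.connectedComponentsWithStats(m,connectivity=8)
    return [(int(s[i,4]),np.round(c[i],1),s[i,:4],(l==i)) for i in range(1,n) if s[i,4]>=amin]
def tray(im,c,z=0.055):
    # rim: outer hull of all tag-colour pixels belonging to the biggest-extent ring, on the rim's plane
    m=mask(im,c); m=cv2.morphologyEx(m,cv2.MORPH_CLOSE,np.ones((5,5)))
    b=[x for x in blobs(m,20) if x[2][2]>40 and x[2][3]>40]
    if not b: return None
    b=max(b,key=lambda x:x[2][2]*x[2][3]); p=np.argwhere(b[3])[:,::-1]
    w=onz(im,p,z)[:,:2].astype(np.float32); (cx,cy),(a,bb),an=cv2.minAreaRect(w)
    # yaw of the long (210) side = tray x
    an=np.radians(an if a>bb else an+90); an=(an+np.pi/2)%np.pi-np.pi/2
    return np.round([cx,cy,np.degrees(an),max(a,bb),min(a,bb)],4)
E
python3 - <<'E'
from h import *
t=get_image('top');s=get_image('scene')
for c in 'gr': print('tray',c,tray(t,c,.055), 'scene',tray(s,c,.055))
for im,n in((t,'top'),(s,'scene')):
    for c in 'grby':
        for b in blobs(mask(im,c)): 
            print(n,c,b[:3], np.round(onz(im,[b[1]],{'g':.14,'r':.14,'b':.16,'y':.068}[c])[0],3))
print(R.from_rotvec(observe()['tool_rot']).as_matrix().round(3))
E
```

```text
tray g None scene None
tray r None scene None
top g (30, array([127.8, 186.3]), array([123, 183,  12,   7], dtype=int32)) [0.596 0.519 0.14 ]
top g (20, array([243.4, 210.2]), array([242, 208,   4,   6], dtype=int32)) [0.513 0.06  0.14 ]
top g (21, array([282.2, 212. ]), array([280, 210,   5,   5], dtype=int32)) [ 0.509 -0.091  0.14 ]
top g (326, array([190.2, 230.9]), array([184, 217,  13,  29], dtype=int32)) [0.427 0.262 0.14 ]
top g (8, array([211. , 232.5]), array([211, 229,   1,   8], dtype=int32)) [0.422 0.182 0.14 ]
top r (24, array([311.2, 215.6]), array([309, 205,   5,  22], dtype=int32)) [ 0.498 -0.204  0.14 ]
top r (343, array([329.1, 230.2]), array([321, 216,  17,  30], dtype=int32)) [ 0.443 -0.273  0.14 ]
top r (25, array([261.9, 230.6]), array([260, 228,   5,   6], dtype=int32)) [ 0.435 -0.014  0.14 ]
top r (8, array([307.5, 234. ]), array([307, 231,   2,   7], dtype=int32)) [ 0.426 -0.19   0.14 ]
top r (15, array([307.3, 248.8]), array([304, 244,  10,   8], dtype=int32)) [ 0.37  -0.189  0.14 ]
top r (8, array([318.5, 252.5]), array([315, 252,   8,   2], dtype=int32)) [
[... 2249 characters left out ...]
int32)) [-0.23   0.429  0.16 ]
scene b (407, array([165.6, 100.5]), array([157,  82,  18,  41], dtype=int32)) [-0.344 -0.02   0.16 ]
scene b (109, array([227. , 210.4]), array([223, 201,   8,  19], dtype=int32)) [ 0.682 -0.177  0.16 ]
scene b (318, array([199.1, 306.6]), array([188, 298,  23,  19], dtype=int32)) [ 0.974 -0.398  0.16 ]
scene y (9, array([39.3, 22.1]), array([38, 20,  4,  5], dtype=int32)) [-3.889 -0.368  0.068]
scene y (681, array([486.1, 261.3]), array([467, 249,  39,  35], dtype=int32)) [1.19  0.419 0.068]
scene y (13, array([492.1, 289.8]), array([489, 285,   7,  11], dtype=int32)) [1.261 0.331 0.068]
[[ 0.894  0.447 -0.001]
 [ 0.447 -0.894  0.001]
 [-0.    -0.001 -1.   ]]
```

Run:
```python
from h import *
t=get_image('top')
for n,c in(('r',[(474,299),(538,313),(525,390),(458,377)]),('g',[(247,308),(315,303),(320,382),(250,388)])):
    w=onz(t,np.array(c)/1.5,.06)[:,:2];print(n,w.round(3).tolist(),w.mean(0).round(3),np.linalg.norm(np.roll(w,-1,0)-w,axis=1).round(3))
    b=max(blobs(mask(t,n)),key=lambda x:x[0]); print(onz(t,[b[1]],.005).round(3)); p=onz(t,np.argwhere(b[3])[:,::-1],.005)[:,:2]
    print(cv2.minAreaRect(p.astype(np.float32)))
# panel blue bars for easel yaw (z axis tilt 30: in-plane)
ob=[b for b in blobs(mask(t,'b')) if b[2][3]>12 and b[2][2]<4]
for b in ob:
    p=onz(t,np.argwhere(b[3])[:,::-1],.068)[:,:2]; v=cv2.fitLine(p.astype(np.float32),2,0,.01,.01).ravel();print('bar',v.round(3))
for n,px,z in(('tin',(385,245),.09),('tin2',(386,250),.09),('mug',(605,310),.085),('bottle',(187,270),.14),('foot',(450,268),.006)):
    print(n,onz(t,[np.array(px)/1.5],z).round(3))
```

```text
r [[0.58, -0.234], [0.545, -0.409], [0.336, -0.369], [0.365, -0.19]] [ 0.457 -0.301] [0.179 0.213 0.181 0.219]
[[ 0.46  -0.296  0.005]]
((0.46037355065345764, -0.2963952124118805), (0.052098531275987625, 0.11974547803401947), 79.29374694824219)
g [[0.538, 0.39], [0.557, 0.204], [0.343, 0.178], [0.322, 0.364]] [0.44  0.284] [0.187 0.216 0.186 0.218]
[[0.442 0.288 0.005]]
((0.4424150288105011, 0.2882304787635803), (0.11874733120203018, 0.04828672111034393), 7.618705749511719)
bar [0.998 0.059 0.681 0.233]
bar [0.999 0.045 0.688 0.131]
tin [[0.719 0.015 0.09 ]]
tin2 [[0.705 0.012 0.09 ]]
mug [[ 0.554 -0.584  0.085]]
bottle [[0.622 0.534 0.14 ]]
foot [[ 0.681 -0.173  0.006]]
```

```bash
cat >> h.py <<'E'
def rot(head,tilt):
    a,t=np.radians(head),np.radians(tilt); h=np.array([np.cos(a),np.sin(a),0]); Z=np.array([0,0,1.])
    z=-np.cos(t)*Z+np.sin(t)*h; x=np.cos(t)*h+np.sin(t)*Z; return R.from_matrix(np.c_[x,np.cross(z,x),z])
def plan(*wps):
    "wps: (pos, head, tilt) of the TCP; prints a call's shift and turn per waypoint, each from the one before"
    o=observe(); p,q=np.array(o['position']),R.from_rotvec(o['tool_rot'])
    print('at',p.round(4),'t',round(float(o['clock']),1))
    for P,h,t in wps:
        d=(q.inv().apply(np.array(P)-p)*100).round(1); w=np.degrees((q.inv()*rot(h,t)).as_rotvec()).round(0)
        n=max(np.linalg.norm(d)/4.17,np.linalg.norm(w)/7.16)
        print('d',d,'w',w,'rows>=%.1f'%n); p=p+q.apply(d/100); q=q*R.from_rotvec(np.radians(w))
E
python3 - <<'E'
from h import *
plan(([.436,-.016,.30],0,0),([.436,-.016,.118],0,0))
E
```

```text
at [ 0.2795 -0.5587  0.2308] t 0.2
d [ 38.3 -41.5  -6.9] w [-0.  0. 27.] rows>=13.6
d [-0.  -0.  18.2] w [-0.  0. -0.] rows>=4.4
```

send_rows(commands=[{"dz": -4}, {"dx": 19, "dy": -21, "dz": -7, "wz": 14, "grip": -1}, {"dx": 19, "dy": -21, "dz": -7, "wz": 14, "grip": -1}, {"dx": 19, "dy": -21, "dz": -7, "wz": 14, "grip": -1}, {"dx": 19, "dy": -21, "dz": -7, "wz": 14, "grip": -1}, {"dx": 19, "dy": -21, "dz": -7, "wz": 14, "grip": -1}, {"dx": 19, "dy": -21, "dz": -7, "wz": 14, "grip": -1}, {"dx": 19, "dy": -21, "dz": -7, "wz": 14, "grip": -1}])

```text
invalid input
```

Run:
```python
from h import *
plan(([.436,-.016,.30],0,0),([.436,-.016,.118],0,0)); print(observe()['qpos'])
```

```text
at [ 0.2795 -0.5587  0.2308] t 0.2
d [ 38.3 -41.5  -6.9] w [-0.  0. 27.] rows>=13.6
d [-0.  -0.  18.2] w [-0.  0. -0.] rows>=4.4
[ 1.04412543  0.38381296  0.01637192  1.37060772 -0.00628195  1.38818109
 -0.04650152]
```

send_rows(commands=[{"dx": 0, "dy": 0, "dz": -4, "wx": 0, "wy": 0, "wz": 0, "grip": -1}, {"dx": 19, "dy": -21, "dz": -7, "wx": 0, "wy": 0, "wz": 14, "grip": -1}, {"dx": 19, "dy": -21, "dz": -7, "wx": 0, "wy": 0, "wz": 14, "grip": -1}, {"dx": 19, "dy": -21, "dz": -7, "wx": 0, "wy": 0, "wz": 14, "grip": -1}, {"dx": 19, "dy": -21, "dz": -7, "wx": 0, "wy": 0, "wz": 14, "grip": -1}, {"dx": 19, "dy": -21, "dz": -7, "wx": 0, "wy": 0, "wz": 14, "grip": -1}, {"dx": 19, "dy": -21, "dz": -7, "wx": 0, "wy": 0, "wz": 14, "grip": -1}, {"dx": 19, "dy": -21, "dz": -7, "wx": 0, "wy": 0, "wz": 14, "grip": -1}], grip_force=60)

```text
clock: 0.92
position: [0.3562, -0.2831, 0.3018]
tool_rot: [3.122, 0.347, 0.001]
wrist_force: [0.9, -0.5, 0.0]
gripper_width: 0.0855
finger_force: 0.0
```

Run:
```python
from h import *
plan(([.436,-.016,.30],0,0),([.436,-.016,.118],0,0)); print(observe()['qpos'])
```

```text
at [ 0.3562 -0.2831  0.3018] t 0.9
d [ 13.6 -24.3   0.2] w [ 0. -0. 13.] rows>=6.7
d [ 0.  -0.  18.2] w [ 0. -0. -0.] rows>=4.4
[ 7.39832660e-01 -6.24101856e-03 -1.37106200e-01  1.67739026e+00
 -9.29620521e-04  1.46967656e+00 -7.46704527e-01]
```

send_rows(commands=[{"dx": 13.6, "dy": -24.3, "dz": 0, "wx": 0, "wy": 0, "wz": 13, "grip": -1}, {"dx": 13.6, "dy": -24.3, "dz": 0, "wx": 0, "wy": 0, "wz": 13, "grip": -1}, {"dx": 13.6, "dy": -24.3, "dz": 0, "wx": 0, "wy": 0, "wz": 13, "grip": -1}, {"dx": 13.6, "dy": -24.3, "dz": 0, "wx": 0, "wy": 0, "wz": 13, "grip": -1}, {"dx": 13.6, "dy": -24.3, "dz": 0, "wx": 0, "wy": 0, "wz": 13, "grip": -1}, {"dx": 13.6, "dy": -24.3, "dz": 0, "wx": 0, "wy": 0, "wz": 13, "grip": -1}, {"dx": 13.6, "dy": -24.3, "dz": 0, "wx": 0, "wy": 0, "wz": 13, "grip": -1}, {"dx": 13.6, "dy": -24.3, "dz": 0, "wx": 0, "wy": 0, "wz": 13, "grip": -1}])

```text
clock: 1.58
position: [0.4364, -0.011, 0.3018]
tool_rot: [-3.139, -0.006, -0.002]
wrist_force: [-1.5, 0.2, 0.9]
gripper_width: 0.0853
finger_force: 0.0
```

Run:
```python
from h import *
plan(([.436,-.016,.118],0,0)); print(observe()['qpos'].round(2))
w=get_image('wrist');save(w,'w1')
for c in 'gr':
    for b in blobs(mask(w,c),30): print(c,b[:3],onz(w,[b[1]],.16).round(3))
```

```text
at [ 0.4364 -0.011   0.3018] t 1.6
d [-0.1  0.5 18.4] w [-0. -0.  0.] rows>=4.4
[ 0.46 -0.04 -0.48  1.7  -0.02  1.47 -1.59]
g (451, array([ 97.5, 143.6]), array([ 74,  64,  48, 162], dtype=int32)) [[0.475 0.141 0.16 ]]
g (355, array([183. , 105.1]), array([173,  95,  21,  21], dtype=int32)) [[0.509 0.057 0.16 ]]
g (512, array([343.8, 107.9]), array([329,  98,  30,  22], dtype=int32)) [[ 0.507 -0.09   0.16 ]]
g (2502, array([ 58.5, 152. ]), array([ 32, 111,  54,  83], dtype=int32)) [[0.467 0.181 0.16 ]]
r (1178, array([427.9,  90.2]), array([403,  45, 109, 105], dtype=int32)) [[ 0.524 -0.166  0.16 ]]
r (2673, array([454.1, 140.6]), array([425,  98,  59,  86], dtype=int32)) [[ 0.479 -0.199  0.16 ]]
r (553, array([393.7, 180.9]), array([382, 152,  27,  59], dtype=int32)) [[ 0.439 -0.145  0.16 ]]
r (396, array([261.9, 183. ]), array([253, 169,  20,  27], dtype=int32)) [[ 0.436 -0.016  0.16 ]]
```

View pics/w1.png

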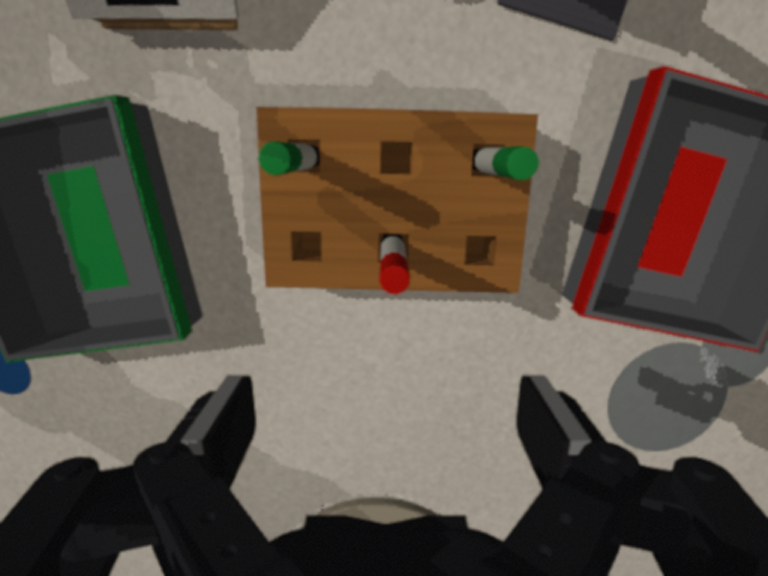

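The wrist view shows the three markers (green at (275,157) and (515,163), red at (394,272)), and they agree with the fixed cameras. I'll go down on the red one.

send_rows(commands=[{"dx": 0, "dy": 0.5, "dz": 4, "wx": 0, "wy": 0, "wz": 0, "grip": -1}, {"dx": 0, "dy": 0.5, "dz": 10, "wx": 0, "wy": 0, "wz": 0, "grip": -1}, {"dx": 0, "dy": 0.5, "dz": 14, "wx": 0, "wy": 0, "wz": 0, "grip": -1}, {"dx": 0, "dy": 0.5, "dz": 17, "wx": 0, "wy": 0, "wz": 0, "grip": -1}, {"dx": 0, "dy": 0.5, "dz": 18.4, "wx": 0, "wy": 0, "wz": 0, "grip": -1}, {"dx": 0, "dy": 0.5, "dz": 18.4, "wx": 0, "wy": 0, "wz": 0, "grip": -1}, {"dx": 0, "dy": 0.5, "dz": 18.4, "wx": 0, "wy": 0, "wz": 0, "grip": -1}, {"dx": 0, "dy": 0.5, "dz": 18.4, "wx": 0, "wy": 0, "wz": 0, "grip": 1}])

```text
clock: 2.3
position: [0.4366, -0.0248, 0.119]
tool_rot: [3.141, -0.013, 0.004]
wrist_force: [0.5, 0.5, 1.3]
gripper_width: 0.0755
finger_force: 0.0
```

send_rows(commands=[{"dx": 0, "dy": 0, "dz": 0, "wx": 0, "wy": 0, "wz": 0, "grip": 1}, {"dx": 0, "dy": 0, "dz": 0, "wx": 0, "wy": 0, "wz": 0, "grip": 1}, {"dx": 0, "dy": 0, "dz": 0, "wx": 0, "wy": 0, "wz": 0, "grip": 1}, {"dx": 0, "dy": 0, "dz": 0, "wx": 0, "wy": 0, "wz": 0, "grip": 1}, {"dx": 0, "dy": 0, "dz": 0, "wx": 0, "wy": 0, "wz": 0, "grip": 1}, {"dx": 0, "dy": 0, "dz": 0, "wx": 0, "wy": 0, "wz": 0, "grip": 1}])

```text
clock: 2.8
position: [0.4361, -0.0229, 0.1181]
tool_rot: [-3.14, 0.01, -0.002]
wrist_force: [-0.3, 5.1, 4.6]
gripper_width: 0.0188
finger_force: 57.5
```

send_rows(commands=[{"dx": 0, "dy": 0, "dz": -2, "wx": 0, "wy": 0, "wz": 0, "grip": 1}, {"dx": 0, "dy": 0, "dz": -5, "wx": 0, "wy": 0, "wz": 0, "grip": 1}, {"dx": 0, "dy": 0, "dz": -9, "wx": 0, "wy": 0, "wz": 0, "grip": 1}, {"dx": 0, "dy": 0, "dz": -12, "wx": 0, "wy": 0, "wz": 0, "grip": 1}, {"dx": 0, "dy": 0, "dz": -14, "wx": 0, "wy": 0, "wz": 0, "grip": 1}, {"dx": 0, "dy": 0, "dz": -15, "wx": 0, "wy": 0, "wz": 0, "grip": 1}, {"dx": 0, "dy": 0, "dz": -15, "wx": 0, "wy": 0, "wz": 0, "grip": 1}])

```text
clock: 3.38
position: [0.4364, -0.0245, 0.2692]
tool_rot: [3.141, -0.012, 0.006]
wrist_force: [0.1, 0.4, -0.8]
gripper_width: 0.0186
finger_force: 58.4
```

```bash
cat >> h.py <<'E'
def trays(im):
    for c in 'rg':
        b=max(blobs(mask(im,c)),key=lambda x:x[0]); p=onz(im,np.argwhere(b[3])[:,::-1],.005)
        r=cv2.minAreaRect(p[:,:2].astype(np.float32)); print(c,np.round(p.mean(0)[:2],3),np.round(r[1],3),round(r[2],1))
E
python3 - <<'E'
from h import *
print(observe()['qpos'].round(2)); t=get_image('top'); trays(t)
for c in 'gr': print(c,[b[:2] for b in blobs(mask(t,c))])
plan(([.436,-.18,.28],-10,0),([.40,-.29,.28],-20,30),([.40,-.29,.2],-20,55))
E
```

```text
[ 0.47 -0.03 -0.47  1.77 -0.01  1.4  -1.58]
r [ 0.46  -0.297] [0.051 0.12 ] 78.9
g [0.442 0.288] [0.119 0.048] 7.4
g [(33, array([128.1, 186.5])), (12, array([242.9, 210. ])), (325, array([190.2, 230.9])), (8, array([211. , 232.5])), (9, array([212., 244.]))]
r [(9, array([313.8, 203. ])), (13, array([310., 221.])), (343, array([329.2, 230.2])), (10, array([307.4, 233.3])), (10, array([305.5, 247.8])), (12, array([320.5, 253. ])), (8, array([331.5, 255.5])), (9, array([344.9, 258.7]))]
at [ 0.4356 -0.0245  0.2673] t 3.4
d [ 0.2 15.6 -1.3] w [ 0. -0. 10.] rows>=3.8
d [-1.6 11.4  0. ] w [-3. 30.  9.] rows>=4.4
d [-4. -0.  7.] w [ 0. 25.  1.] rows>=3.5
```

Run:
```python
from h import *
plan(([.436,-.29,.28],-15,0),([.435,-.29,.2],-15,55),([.444,-.292,.086],-15,55))
```

```text
at [ 0.4356 -0.0245  0.2673] t 3.4
d [ 0.2 26.6 -1.3] w [ 0. -0. 15.] rows>=6.4
d [-0.1 -0.   8. ] w [ 0. 55. -0.] rows>=7.7
d [-8.8 -0.1  7.3] w [ 0. -0. -0.] rows>=2.7
```

send_rows(commands=[{"dx": 0, "dy": 3, "dz": -1.3, "wx": 0, "wy": 0, "wz": 5, "grip": 1}, {"dx": 0, "dy": 7, "dz": -1.3, "wx": 0, "wy": 0, "wz": 10, "grip": 1}, {"dx": 0, "dy": 11, "dz": -1.3, "wx": 0, "wy": 0, "wz": 15, "grip": 1}, {"dx": 0, "dy": 15, "dz": -1.3, "wx": 0, "wy": 0, "wz": 15, "grip": 1}, {"dx": 0, "dy": 19, "dz": -1.3, "wx": 0, "wy": 0, "wz": 15, "grip": 1}, {"dx": 0, "dy": 23, "dz": -1.3, "wx": 0, "wy": 0, "wz": 15, "grip": 1}, {"dx": 0, "dy": 26.6, "dz": -1.3, "wx": 0, "wy": 0, "wz": 15, "grip": 1}, {"dx": 0, "dy": 26.6, "dz": -1.3, "wx": 0, "wy": 0, "wz": 15, "grip": 1}])

```text
clock: 4.1
position: [0.4298, -0.2983, 0.2765]
tool_rot: [3.11, -0.438, -0.009]
wrist_force: [-2.6, 0.1, -2.6]
gripper_width: 0.0185
finger_force: 58.5
```

send_rows(commands=[{"dx": 0, "dy": 0, "dz": 0, "wx": 0, "wy": 7, "wz": 0, "grip": 1}, {"dx": 0, "dy": 0, "dz": 1, "wx": 0, "wy": 14, "wz": 0, "grip": 1}, {"dx": 0, "dy": 0, "dz": 2, "wx": 0, "wy": 21, "wz": 0, "grip": 1}, {"dx": 0, "dy": 0, "dz": 3, "wx": 0, "wy": 28, "wz": 0, "grip": 1}, {"dx": 0, "dy": 0, "dz": 4, "wx": 0, "wy": 35, "wz": 0, "grip": 1}, {"dx": 0, "dy": 0, "dz": 6, "wx": 0, "wy": 42, "wz": 0, "grip": 1}, {"dx": 0, "dy": 0, "dz": 7, "wx": 0, "wy": 49, "wz": 0, "grip": 1}, {"dx": 0, "dy": 0, "dz": 8, "wx": 0, "wy": 55, "wz": 0, "grip": 1}])

```text
clock: 4.77
position: [0.4321, -0.279, 0.2171]
tool_rot: [2.847, -0.362, 1.09]
wrist_force: [0.6, 0.3, 0.1]
gripper_width: 0.0187
finger_force: 58.4
```

send_rows(commands=[{"dx": 0, "dy": 0, "dz": 0, "wx": 0, "wy": 0, "wz": 0, "grip": 1}, {"dx": 0, "dy": 0, "dz": 0, "wx": 0, "wy": 0, "wz": 0, "grip": 1}, {"dx": 0, "dy": 0, "dz": 0, "wx": 0, "wy": 0, "wz": 0, "grip": 1}])

```text
clock: 5.02
position: [0.4334, -0.2838, 0.2217]
tool_rot: [2.839, -0.365, 1.091]
wrist_force: [-0.6, 0.2, -0.9]
gripper_width: 0.0183
finger_force: 58.4
```

Run:
```python
from h import *
o=observe();print(o['qpos'].round(2),R.from_rotvec(o['tool_rot']).as_matrix().round(2))
plan(([.444,-.292,.086],-15,55))
im=get_image('scene');im['img']=im['img'][100:300,60:320];save(im,'s1',2.5)
```

```text
[ 1.03 -0.24 -0.25  2.27 -0.79  0.59 -0.5 ] [[ 0.72 -0.25  0.65]
 [-0.19 -0.97 -0.16]
 [ 0.67 -0.01 -0.74]]
at [ 0.4334 -0.2838  0.2217] t 5.0
d [-8.1  0.7 10.9] w [-1. 13. -0.] rows>=3.3
```

View pics/s1.png

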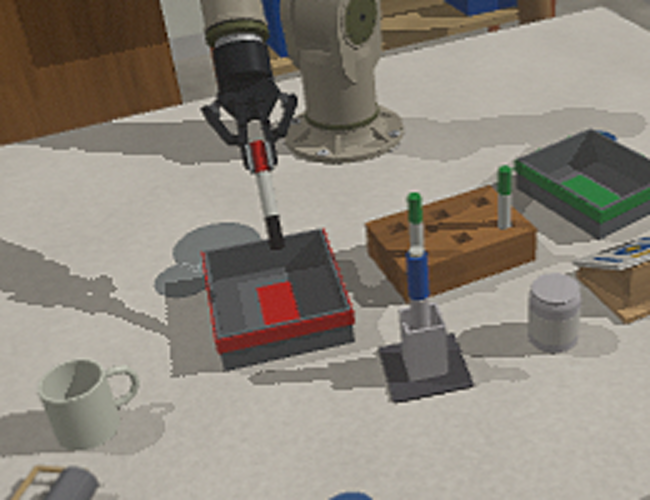

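Run:
```python
from h import *
plan(([.456,-.296,.102],-15,50))
```

```text
at [ 0.4339 -0.2835  0.2221] t 5.1
d [-6.2  0.8 10.6] w [-1.  8. -0.] rows>=3.0
```

send_rows(commands=[{"dx": -1.5, "dy": 0.2, "dz": 3, "wx": 0, "wy": 0, "wz": 0, "grip": 1}, {"dx": -3, "dy": 0.4, "dz": 6, "wx": 0, "wy": 0, "wz": 0, "grip": 1}, {"dx": -5, "dy": 0.6, "dz": 9, "wx": 0, "wy": 3, "wz": 0, "grip": 1}, {"dx": -6.2, "dy": 0.8, "dz": 10.6, "wx": 0, "wy": 5, "wz": 0, "grip": 1}, {"dx": -6.2, "dy": 0.8, "dz": 10.6, "wx": 0, "wy": 5, "wz": 0, "grip": 1}, {"dx": -6.2, "dy": 0.8, "dz": 10.6, "wx": 0, "wy": 5, "wz": 0, "grip": 1}])

```text
clock: 5.57
position: [0.4601, -0.2995, 0.1013]
tool_rot: [2.843, -0.327, 1.091]
wrist_force: [0.1, -0.2, -2.2]
gripper_width: 0.0191
finger_force: 58.5
```

```bash
cat >> h.py <<'E'
def st(L=.111):
    o=observe();r=R.from_rotvec(o['tool_rot']);z=r.as_matrix()[:,2];e=o['position']+L*z
    print('q',o['qpos'].round(2),'p',o['position'].round(4),'tilt',np.degrees(np.arccos(-z[2])).round(1),'head',np.degrees(np.arctan2(z[1],z[0])).round(1),'end',e.round(3),'F',np.round(o['wrist_force'],1))
E
python3 - <<'E'
from h import *
st()
E
```

```text
q [ 1.54  0.1  -0.81  2.32 -1.23  0.29  0.08] p [ 0.4601 -0.2995  0.1013] tilt 42.0 head -12.9 end [ 0.532 -0.316  0.019] F [ 0.1 -0.2 -2.2]
```

send_rows(commands=[{"dx": 0, "dy": 0, "dz": 0, "wx": 0, "wy": 0, "wz": 0, "grip": -0.3}, {"dx": 0, "dy": 0, "dz": 0, "wx": 0, "wy": 0, "wz": 0, "grip": -0.3}, {"dx": 0, "dy": 0, "dz": 0, "wx": 0, "wy": 0, "wz": 0, "grip": -0.3}, {"dx": 0, "dy": 0, "dz": 0, "wx": 0, "wy": 0, "wz": 0, "grip": -0.5}, {"dx": 0, "dy": 0, "dz": 0, "wx": 0, "wy": 0, "wz": 0, "grip": -1}, {"dx": 0, "dy": 0, "dz": 0, "wx": 0, "wy": 0, "wz": 0, "grip": -1}])

```text
clock: 6.07
position: [0.459, -0.3005, 0.1024]
tool_rot: [2.841, -0.329, 1.09]
wrist_force: [-0.5, -0.2, -0.2]
gripper_width: 0.0849
finger_force: 0.0
```

send_rows(commands=[{"dx": 0, "dy": 0, "dz": -3, "wx": 0, "wy": 0, "wz": 0, "grip": -1}, {"dx": 0, "dy": 0, "dz": -6, "wx": 0, "wy": 0, "wz": 0, "grip": -1}, {"dx": 2, "dy": 0, "dz": -10, "wx": 0, "wy": -7, "wz": 0, "grip": -1}, {"dx": 5, "dy": 0, "dz": -14, "wx": 0, "wy": -14, "wz": 0, "grip": -1}, {"dx": 8, "dy": 0, "dz": -16, "wx": 0, "wy": -21, "wz": 0, "grip": -1}, {"dx": 10, "dy": 0, "dz": -16, "wx": 0, "wy": -28, "wz": 0, "grip": -1}, {"dx": 10, "dy": 0, "dz": -16, "wx": 0, "wy": -35, "wz": 0, "grip": -1}, {"dx": 10, "dy": 0, "dz": -16, "wx": 0, "wy": -35, "wz": 0, "grip": -1}])

```text
clock: 6.73
position: [0.4287, -0.2926, 0.2847]
tool_rot: [3.068, -0.338, 0.435]
wrist_force: [3.1, 0.4, -1.6]
gripper_width: 0.0856
finger_force: 0.0
```

Run:
```python
from h import *
st(); im=get_image('scene');im['img']=im['img'][100:300,60:320];save(im,'s2',2.5)
plan(([.48,-.18,.3],0,0),([.508,-.091,.3],0,0),([.508,-.091,.118],0,0))
```

```text
q [ 1.94 -0.06 -1.24  1.76 -0.2   1.16 -1.04] p [ 0.4287 -0.2926  0.2847] tilt 16.1 head -11.3 end [ 0.459 -0.299  0.178] F [ 3.1  0.4 -1.6]
at [ 0.4298 -0.293   0.2844] t 6.8
d [  2.8 -12.1  -0.7] w [  1. -16. -12.] rows>=3.0
d [ 2.7 -8.9 -0.1] w [ 0.  0. -0.] rows>=2.2
d [ 0.1 -0.1 18.2] w [ 0.  0. -0.] rows>=4.4
```

View pics/s2.png

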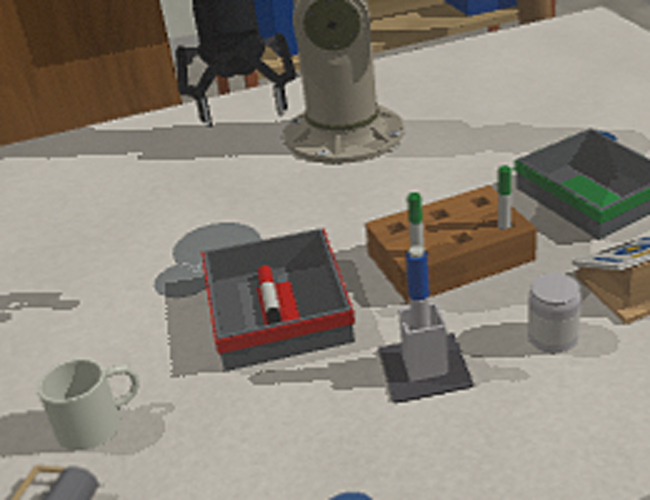

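Run:
```python
from h import *
plan(([.508,-.091,.3],0,0))
```

```text
at [ 0.4298 -0.293   0.2844] t 6.8
d [  3.6 -21.4  -0.5] w [  1. -16. -12.] rows>=5.2
```

send_rows(commands=[{"dx": 0.5, "dy": -3, "dz": -0.5, "wx": 0, "wy": -5, "wz": -3, "grip": -1}, {"dx": 1, "dy": -7, "dz": -0.5, "wx": 0, "wy": -10, "wz": -6, "grip": -1}, {"dx": 2, "dy": -11, "dz": -0.5, "wx": 0, "wy": -16, "wz": -12, "grip": -1}, {"dx": 3, "dy": -15, "dz": -0.5, "wx": 1, "wy": -16, "wz": -12, "grip": -1}, {"dx": 3.6, "dy": -19, "dz": -0.5, "wx": 1, "wy": -16, "wz": -12, "grip": -1}, {"dx": 3.6, "dy": -21.4, "dz": -0.5, "wx": 1, "wy": -16, "wz": -12, "grip": -1}, {"dx": 3.6, "dy": -21.4, "dz": -0.5, "wx": 1, "wy": -16, "wz": -12, "grip": -1}, {"dx": 3.6, "dy": -21.4, "dz": -0.5, "wx": 1, "wy": -16, "wz": -12, "grip": -1}])

```text
clock: 7.45
position: [0.5068, -0.0785, 0.2973]
tool_rot: [-3.133, -0.013, -0.009]
wrist_force: [-0.5, 0.6, 0.2]
gripper_width: 0.0854
finger_force: 0.0
```

send_rows(commands=[{"dx": 0, "dy": 0, "dz": 0, "wx": 0, "wy": 0, "wz": 0, "grip": -1}, {"dx": 0, "dy": 0, "dz": 0, "wx": 0, "wy": 0, "wz": 0, "grip": -1}, {"dx": 0, "dy": 0, "dz": 0, "wx": 0, "wy": 0, "wz": 0, "grip": -1}])

```text
clock: 7.7
position: [0.5052, -0.0895, 0.2964]
tool_rot: [-3.135, 0.011, -0.006]
wrist_force: [-0.2, 0.1, 0.4]
gripper_width: 0.0854
finger_force: 0.0
```

Run:
```python
from h import *
st(); plan(([.508,-.091,.118],0,0))
```

```text
q [ 1.14  0.34 -1.29  1.52  0.32  1.52 -1.72] p [ 0.5052 -0.0895  0.2964] tilt 0.4 head 60.0 end [ 0.506 -0.089  0.185] F [-0.2  0.1  0.4]
at [ 0.5052 -0.0895  0.2964] t 7.7
d [ 0.2  0.3 17.8] w [-0. -0. -0.] rows>=4.3
```

send_rows(commands=[{"dx": 0.2, "dy": 0.2, "dz": 4, "wx": 0, "wy": 0, "wz": 0, "grip": -1}, {"dx": 0.2, "dy": 0.2, "dz": 9, "wx": 0, "wy": 0, "wz": 0, "grip": -1}, {"dx": 0.2, "dy": 0.2, "dz": 13, "wx": 0, "wy": 0, "wz": 0, "grip": -1}, {"dx": 0.2, "dy": 0.2, "dz": 16, "wx": 0, "wy": 0, "wz": 0, "grip": -1}, {"dx": 0.2, "dy": 0.2, "dz": 17.8, "wx": 0, "wy": 0, "wz": 0, "grip": -1}, {"dx": 0.2, "dy": 0.2, "dz": 17.8, "wx": 0, "wy": 0, "wz": 0, "grip": -1}, {"dx": 0.2, "dy": 0.2, "dz": 17.8, "wx": 0, "wy": 0, "wz": 0, "grip": -1}, {"dx": 0.2, "dy": 0.2, "dz": 17.8, "wx": 0, "wy": 0, "wz": 0, "grip": 1}])

```text
clock: 8.37
position: [0.5091, -0.0897, 0.1203]
tool_rot: [-3.134, 0.01, -0.01]
wrist_force: [0.3, -1.3, 0.8]
gripper_width: 0.0753
finger_force: 0.0
```

send_rows(commands=[{"dx": 0, "dy": 0, "dz": 0, "wx": 0, "wy": 0, "wz": 0, "grip": 1}, {"dx": 0, "dy": 0, "dz": 0, "wx": 0, "wy": 0, "wz": 0, "grip": 1}, {"dx": 0, "dy": 0, "dz": 0, "wx": 0, "wy": 0, "wz": 0, "grip": 1}, {"dx": 0, "dy": 0, "dz": 0, "wx": 0, "wy": 0, "wz": 0, "grip": 1}, {"dx": 0, "dy": 0, "dz": 0, "wx": 0, "wy": 0, "wz": 0, "grip": 1}, {"dx": 0, "dy": 0, "dz": 0, "wx": 0, "wy": 0, "wz": 0, "grip": 1}])

```text
clock: 8.87
position: [0.5085, -0.0898, 0.1192]
tool_rot: [-3.135, 0.009, -0.008]
wrist_force: [0.4, -3.3, 2.5]
gripper_width: 0.0187
finger_force: 58.4
```

send_rows(commands=[{"dx": 0, "dy": 0, "dz": -2, "wx": 0, "wy": 0, "wz": 0, "grip": 1}, {"dx": 0, "dy": 0, "dz": -5, "wx": 0, "wy": 0, "wz": 0, "grip": 1}, {"dx": 0, "dy": 0, "dz": -9, "wx": 0, "wy": 0, "wz": 0, "grip": 1}, {"dx": 0, "dy": 0, "dz": -13, "wx": 0, "wy": 0, "wz": 0, "grip": 1}, {"dx": 0, "dy": 0, "dz": -17, "wx": 0, "wy": 0, "wz": 0, "grip": 1}, {"dx": 0, "dy": 0, "dz": -18, "wx": 0, "wy": 0, "wz": 0, "grip": 1}, {"dx": 0, "dy": 0, "dz": -18, "wx": 0, "wy": 0, "wz": 0, "grip": 1}, {"dx": 0, "dy": 0, "dz": -18, "wx": 0, "wy": 0, "wz": 0, "grip": 1}])

```text
clock: 9.53
position: [0.5074, -0.09, 0.2984]
tool_rot: [-3.134, 0.008, -0.007]
wrist_force: [0.2, 0.2, -1.5]
gripper_width: 0.0186
finger_force: 58.7
```

Run:
```python
from h import *
st(); trays(get_image('top')); plan(([.44,.1,.3],7,0),([.44,.28,.3],15,0))
```

```text
q [ 1.14  0.34 -1.29  1.51  0.32  1.52 -1.72] p [ 0.5074 -0.09    0.2984] tilt 0.5 head 57.5 end [ 0.508 -0.089  0.187] F [ 0.2  0.2 -1.5]
r [ 0.449 -0.288] [0.046 0.147] 89.5
g [0.442 0.288] [0.119 0.048] 8.2
at [ 0.5069 -0.0902  0.2975] t 9.6
d [ -6.8 -19.   -0.1] w [-0. -0. -7.] rows>=4.8
d [  2.1 -17.9   0.1] w [-0. -0. -8.] rows>=4.3
```

send_rows(commands=[{"dx": -1, "dy": -3, "dz": 0, "wx": 0, "wy": 0, "wz": -2, "grip": 1}, {"dx": -3, "dy": -6, "dz": 0, "wx": 0, "wy": 0, "wz": -4, "grip": 1}, {"dx": -4, "dy": -10, "dz": 0, "wx": 0, "wy": 0, "wz": -6, "grip": 1}, {"dx": -6, "dy": -14, "dz": 0, "wx": 0, "wy": 0, "wz": -7, "grip": 1}, {"dx": -6.8, "dy": -18, "dz": 0, "wx": 0, "wy": 0, "wz": -7, "grip": 1}, {"dx": -6.8, "dy": -22, "dz": 0, "wx": 0, "wy": 0, "wz": -8, "grip": 1}, {"dx": -6.8, "dy": -26, "dz": 0, "wx": 0, "wy": 0, "wz": -10, "grip": 1}, {"dx": -6.8, "dy": -30, "dz": 0, "wx": 0, "wy": 0, "wz": -12, "grip": 1}])

```text
clock: 10.25
position: [0.4405, 0.1869, 0.2993]
tool_rot: [-3.122, -0.305, -0.006]
wrist_force: [0.5, -1.5, 0.2]
gripper_width: 0.0184
finger_force: 59.0
```

send_rows(commands=[{"dx": 0, "dy": 0, "dz": 0, "wx": 0, "wy": 0, "wz": 0, "grip": 1}, {"dx": 0, "dy": 0, "dz": 0, "wx": 0, "wy": 0, "wz": 0, "grip": 1}, {"dx": 0, "dy": 0, "dz": 0, "wx": 0, "wy": 0, "wz": 0, "grip": 1}])

```text
clock: 10.5
position: [0.4404, 0.1867, 0.2996]
tool_rot: [-3.119, -0.309, -0.005]
wrist_force: [-0.1, 0.1, -0.7]
gripper_width: 0.0184
finger_force: 59.0
```

Run:
```python
from h import *
st(); plan(([.434,.322,.22],12,38),([.434,.322,.102],12,42))
```

```text
q [ 0.75  0.25 -1.4   1.6   0.24  1.5  -2.04] p [0.4404 0.1867 0.2996] tilt 0.4 head 73.9 end [0.441 0.188 0.189] F [-0.1  0.1 -0.7]
at [0.4404 0.1867 0.2996] t 10.5
d [  2.  -13.3   8.1] w [-0. 38. -1.] rows>=5.3
d [-7.3 -0.   9.2] w [-0.  4.  0.] rows>=2.8
```

send_rows(commands=[{"dx": 0, "dy": -3, "dz": 0, "wx": 0, "wy": 5, "wz": 0, "grip": 1}, {"dx": 1, "dy": -6, "dz": 1, "wx": 0, "wy": 10, "wz": 0, "grip": 1}, {"dx": 1, "dy": -10, "dz": 3, "wx": 0, "wy": 15, "wz": 0, "grip": 1}, {"dx": 2, "dy": -13.3, "dz": 4, "wx": 0, "wy": 20, "wz": 0, "grip": 1}, {"dx": 2, "dy": -13.3, "dz": 5, "wx": 0, "wy": 25, "wz": 0, "grip": 1}, {"dx": 2, "dy": -13.3, "dz": 5, "wx": 0, "wy": 30, "wz": 0, "grip": 1}, {"dx": 2, "dy": -13.3, "dz": 5, "wx": 0, "wy": 30, "wz": 0, "grip": 1}, {"dx": 2, "dy": -13.3, "dz": 5, "wx": 0, "wy": 30, "wz": 0, "grip": 1}])

```text
clock: 11.17
position: [0.4337, 0.3198, 0.2502]
tool_rot: [-2.966, -0.289, -0.805]
wrist_force: [-0.7, -1.0, -0.7]
gripper_width: 0.0186
finger_force: 59.0
```

Run:
```python
from h import *
st(); plan(([.434,.322,.22],12,38),([.434,.322,.102],12,42))
```

```text
q [ 0.45 -0.24 -1.17  1.98  0.07  0.8  -2.17] p [0.4337 0.3198 0.2502] tilt 30.4 head 11.5 end [0.489 0.331 0.154] F [-0.7 -1.  -0.7]
at [0.4337 0.3198 0.2502] t 11.2
d [-1.5 -0.2  2.6] w [ 0.  8. -1.] rows>=1.1
d [-7.3 -0.1  9.3] w [0. 4. 0.] rows>=2.8
```

Run:
```python
from h import *
plan(([.434,.322,.125],12,31),([.434,.322,.102],12,42))
```

```text
at [0.4337 0.3198 0.2502] t 11.2
d [-6.3 -0.2 10.8] w [ 0.  1. -1.] rows>=3.0
d [-1.2  0.   2. ] w [ 0. 11.  0.] rows>=1.5
```

send_rows(commands=[{"dx": -1.6, "dy": -0.2, "dz": 2.7, "wx": 0, "wy": 0, "wz": 0, "grip": 1}, {"dx": -3.2, "dy": -0.2, "dz": 5.4, "wx": 0, "wy": 0, "wz": 0, "grip": 1}, {"dx": -4.8, "dy": -0.2, "dz": 8, "wx": 0, "wy": 0, "wz": 0, "grip": 1}, {"dx": -6.3, "dy": -0.2, "dz": 10.8, "wx": 0, "wy": 3, "wz": 0, "grip": 1}, {"dx": -7.5, "dy": -0.2, "dz": 12.8, "wx": 0, "wy": 8, "wz": 0, "grip": 1}, {"dx": -7.5, "dy": -0.2, "dz": 12.8, "wx": 0, "wy": 12, "wz": 0, "grip": 1}, {"dx": -7.5, "dy": -0.2, "dz": 12.8, "wx": 0, "wy": 12, "wz": 0, "grip": 1}, {"dx": -7.5, "dy": -0.2, "dz": 12.8, "wx": 0, "wy": 12, "wz": 0, "grip": 1}])

```text
clock: 11.83
position: [0.4222, 0.3121, 0.1322]
tool_rot: [-2.83, -0.264, -1.11]
wrist_force: [1.2, -0.6, 0.6]
gripper_width: 0.0183
finger_force: 61.0
```

Run:
```python
from h import *
st(); plan(([.434,.322,.102],12,42)); trays(get_image('top'))
```

```text
q [ 0.63 -0.25 -1.52  2.32  0.76  0.34 -3.01] p [0.4222 0.3121 0.1322] tilt 43.0 head 12.4 end [0.496 0.328 0.051] F [ 1.2 -0.6  0.6]
at [0.4222 0.3121 0.1322] t 11.8
d [-1.1 -0.7  3.1] w [-0. -1. -1.] rows>=0.8
r [ 0.449 -0.287] [0.143 0.05 ] 1.5
g [0.451 0.287] [0.118 0.049] 9.3
```

Run:
```python
from h import *
plan(([.44,.318,.112],14,33))
```

```text
at [0.4218 0.31   0.1315] t 11.9
d [ 0.1 -0.4  2.8] w [  1. -10.  -3.] rows>=1.5
```

send_rows(commands=[{"dx": 0.5, "dy": -0.4, "dz": 0, "wx": 0, "wy": -5, "wz": -1, "grip": 1}, {"dx": 0.5, "dy": -0.4, "dz": 0, "wx": 0, "wy": -10, "wz": -3, "grip": 1}, {"dx": 0.3, "dy": -0.4, "dz": 1, "wx": 0, "wy": -10, "wz": -3, "grip": 1}, {"dx": 0.1, "dy": -0.4, "dz": 2, "wx": 0, "wy": -10, "wz": -3, "grip": 1}, {"dx": 0.1, "dy": -0.4, "dz": 2.8, "wx": 0, "wy": -10, "wz": -3, "grip": 1}, {"dx": 0.1, "dy": -0.4, "dz": 2.8, "wx": 0, "wy": -10, "wz": -3, "grip": 1}, {"dx": 0.1, "dy": -0.4, "dz": 2.8, "wx": 0, "wy": -10, "wz": -3, "grip": 1}])

```text
clock: 12.47
position: [0.4381, 0.3194, 0.1111]
tool_rot: [-2.946, -0.355, -0.869]
wrist_force: [-0.1, -0.2, -0.6]
gripper_width: 0.0185
finger_force: 61.0
```

Run:
```python
from h import *
st(); plan(([.44,.318,.112],14,33))
```

```text
q [ 0.28  0.19 -1.26  2.19  0.98  0.68 -3.  ] p [0.4381 0.3194 0.1111] tilt 32.8 head 11.9 end [0.497 0.332 0.018] F [-0.1 -0.2 -0.6]
at [0.4381 0.3194 0.1111] t 12.5
d [0.2 0.2 0. ] w [1. 0. 0.] rows>=0.1
```

send_rows(commands=[{"dx": 0, "dy": 0, "dz": 0, "wx": 0, "wy": 0, "wz": 0, "grip": -0.3}, {"dx": 0, "dy": 0, "dz": 0, "wx": 0, "wy": 0, "wz": 0, "grip": -0.3}, {"dx": 0, "dy": 0, "dz": 0, "wx": 0, "wy": 0, "wz": 0, "grip": -0.3}, {"dx": 0, "dy": 0, "dz": 0, "wx": 0, "wy": 0, "wz": 0, "grip": -0.5}, {"dx": 0, "dy": 0, "dz": 0, "wx": 0, "wy": 0, "wz": 0, "grip": -1}, {"dx": 0, "dy": 0, "dz": 0, "wx": 0, "wy": 0, "wz": 0, "grip": -1}, {"dx": 0, "dy": 0, "dz": 0, "wx": 0, "wy": 0, "wz": 0, "grip": -1}])

```text
clock: 13.05
position: [0.4377, 0.3206, 0.1115]
tool_rot: [-2.944, -0.359, -0.872]
wrist_force: [-0.4, -0.4, -0.0]
gripper_width: 0.0859
finger_force: 0.0
```

send_rows(commands=[{"dx": 1, "dy": 0, "dz": -2, "wx": 0, "wy": 0, "wz": 0, "grip": -1}, {"dx": 2, "dy": 0, "dz": -4, "wx": 0, "wy": -4, "wz": 0, "grip": -1}, {"dx": 3, "dy": 0, "dz": -7, "wx": 0, "wy": -9, "wz": 3, "grip": -1}, {"dx": 5, "dy": 0, "dz": -10, "wx": 0, "wy": -14, "wz": 5, "grip": -1}, {"dx": 8, "dy": 0, "dz": -12, "wx": 0, "wy": -20, "wz": 10, "grip": -1}, {"dx": 9, "dy": 0, "dz": -14, "wx": 0, "wy": -26, "wz": 15, "grip": -1}, {"dx": 10, "dy": 0, "dz": -14, "wx": 0, "wy": -32, "wz": 15, "grip": -1}, {"dx": 10, "dy": 0, "dz": -14, "wx": 0, "wy": -32, "wz": 15, "grip": -1}])

```text
clock: 13.72
position: [0.4501, 0.3241, 0.2814]
tool_rot: [-3.081, 0.03, 0.009]
wrist_force: [1.8, -2.4, -1.4]
gripper_width: 0.0848
finger_force: 0.0
```

Run:
```python
from h import *
st(); im=get_image('scene');im['img']=im['img'][100:260,140:360];save(im,'s3',2.5)
t=get_image('top');trays(t); plan(([.511,.059,.3],0,0))
for c in 'g': print([(b[:2],onz(t,[b[1]],.14).round(3)) for b in blobs(mask(t,c))])
```

```text
q [ 0.28  0.44 -1.26  1.47  0.38  1.48 -2.56] p [0.4501 0.3241 0.2814] tilt 3.5 head 95.2 end [0.449 0.331 0.171] F [ 1.8 -2.4 -1.4]
r [ 0.449 -0.288] [0.05  0.145] 79.3
g [0.536 0.068] [0.022 0.013] 2.1
at [0.4464 0.3256 0.2815] t 13.8
d [ 6.8 26.4 -3.4] w [-3. -0. -1.] rows>=6.6
[((20, array([243.4, 210.2])), array([[0.513, 0.06 , 0.14 ]]))]
```

View pics/s3.png

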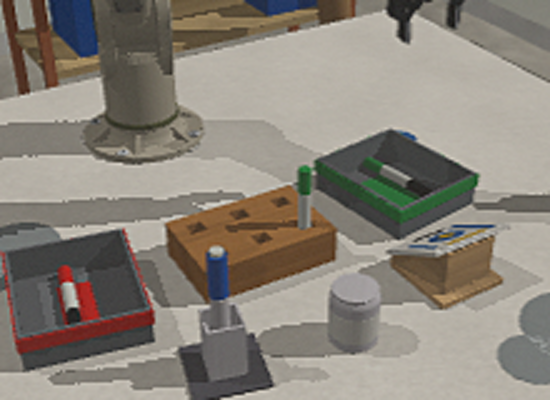

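send_rows(commands=[{"dx": 1, "dy": 3, "dz": -2, "wx": -1, "wy": 0, "wz": 7, "grip": -1}, {"dx": 2, "dy": 7, "dz": -3.4, "wx": -3, "wy": 0, "wz": 14, "grip": -1}, {"dx": 3, "dy": 11, "dz": -3.4, "wx": -3, "wy": 0, "wz": 21, "grip": -1}, {"dx": 4, "dy": 15, "dz": -3.4, "wx": -3, "wy": 0, "wz": 28, "grip": -1}, {"dx": 5, "dy": 19, "dz": -3.4, "wx": -3, "wy": 0, "wz": 35, "grip": -1}, {"dx": 6, "dy": 23, "dz": -3.4, "wx": -3, "wy": 0, "wz": 42, "grip": -1}, {"dx": 6.8, "dy": 26.4, "dz": -3.4, "wx": -3, "wy": 0, "wz": 49, "grip": -1}, {"dx": 6.8, "dy": 26.4, "dz": -3.4, "wx": -3, "wy": 0, "wz": 56, "grip": -1}])

```text
clock: 14.48
position: [0.5106, 0.0504, 0.3017]
tool_rot: [2.753, -1.512, -0.027]
wrist_force: [0.4, -1.3, -0.8]
gripper_width: 0.0854
finger_force: 0.0
```

send_rows(commands=[{"dx": 0, "dy": 0, "dz": 0, "wx": 0, "wy": 0, "wz": 7, "grip": -1}, {"dx": 0, "dy": 0, "dz": 0, "wx": 0, "wy": 0, "wz": 14, "grip": -1}, {"dx": 0, "dy": 0, "dz": 0, "wx": 0, "wy": 0, "wz": 21, "grip": -1}, {"dx": 0, "dy": 0, "dz": 0, "wx": 0, "wy": 0, "wz": 28, "grip": -1}, {"dx": 0, "dy": 0, "dz": 0, "wx": 0, "wy": 0, "wz": 35, "grip": -1}, {"dx": 0, "dy": 0, "dz": 0, "wx": 0, "wy": 0, "wz": 42, "grip": -1}, {"dx": 0, "dy": 0, "dz": 0, "wx": 0, "wy": 0, "wz": 49, "grip": -1}, {"dx": 0, "dy": 0, "dz": 0, "wx": 0, "wy": 0, "wz": 56, "grip": -1}])

```text
clock: 15.15
position: [0.5085, 0.0574, 0.2861]
tool_rot: [2.465, -1.853, -0.077]
wrist_force: [1.1, -0.8, -0.9]
gripper_width: 0.0854
finger_force: 0.0
```

send_rows(commands=[{"dx": 0, "dy": 0, "dz": 0, "wx": 0, "wy": 0, "wz": 7, "grip": -1}, {"dx": 0, "dy": 0, "dz": 0, "wx": 0, "wy": 0, "wz": 14, "grip": -1}, {"dx": 0, "dy": 0, "dz": 0, "wx": 0, "wy": 0, "wz": 21, "grip": -1}, {"dx": 0, "dy": 0, "dz": 0, "wx": 0, "wy": 0, "wz": 28, "grip": -1}, {"dx": 0, "dy": 0, "dz": 0, "wx": 0, "wy": 0, "wz": 35, "grip": -1}, {"dx": 0, "dy": 0, "dz": 0, "wx": 0, "wy": 0, "wz": 42, "grip": -1}, {"dx": 0, "dy": 0, "dz": 0, "wx": 0, "wy": 0, "wz": 49, "grip": -1}, {"dx": 0, "dy": 0, "dz": 0, "wx": 0, "wy": 0, "wz": 56, "grip": -1}])

```text
clock: 15.82
position: [0.5091, 0.0574, 0.2863]
tool_rot: [1.891, -2.401, -0.1]
wrist_force: [0.6, -2.8, -2.7]
gripper_width: 0.0854
finger_force: 0.0
```

Run:
```python
from h import *
st(); plan(([.511,.059,.3],180,0),([.511,.059,.118],180,0))
```

```text
q [-1.16  0.62  1.56  1.53 -0.58  1.7  -3.  ] p [0.5091 0.0574 0.2863] tilt 6.1 head -179.7 end [0.497 0.057 0.176] F [ 0.6 -2.8 -2.7]
at [0.5091 0.0574 0.2863] t 15.8
d [-0.2 -0.  -1.4] w [ 4. -5. 76.] rows>=10.7
d [-0.  -0.  18.2] w [-0. -0.  0.] rows>=4.4
```

send_rows(commands=[{"dx": 0, "dy": 0, "dz": -1, "wx": 0, "wy": 0, "wz": -7, "grip": -1}, {"dx": 0, "dy": 0, "dz": -1, "wx": 0, "wy": 0, "wz": -14, "grip": -1}, {"dx": 0, "dy": 0, "dz": -1, "wx": 0, "wy": 0, "wz": -21, "grip": -1}, {"dx": 0, "dy": 0, "dz": -1, "wx": 0, "wy": 0, "wz": -28, "grip": -1}, {"dx": 0, "dy": 0, "dz": -1, "wx": 0, "wy": 0, "wz": -35, "grip": -1}, {"dx": 0, "dy": 0, "dz": -1, "wx": 0, "wy": 0, "wz": -42, "grip": -1}, {"dx": 0, "dy": 0, "dz": -1, "wx": 0, "wy": 0, "wz": -49, "grip": -1}, {"dx": 0, "dy": 0, "dz": -1, "wx": 0, "wy": 0, "wz": -56, "grip": -1}])

```text
clock: 16.48
position: [0.51, 0.0571, 0.2946]
tool_rot: [2.834, -1.234, -0.155]
wrist_force: [-0.2, 0.8, 0.5]
gripper_width: 0.0851
finger_force: 0.0
```

Run:
```python
from h import *
st(); plan(([.511,.059,.3],0,0),([.511,.059,.118],0,0))
```

```text
q [-1.11  0.42  1.31  1.5  -0.38  1.63 -2.2 ] p [0.51   0.0571 0.2946] tilt 6.3 head -178.6 end [0.498 0.057 0.184] F [-0.2  0.8  0.5]
at [0.51   0.0571 0.2946] t 16.5
d [-0.1 -0.2 -0.5] w [  3.   6. -47.] rows>=6.6
d [-0.1  0.1 18.1] w [-0. -0. -0.] rows>=4.3
```

send_rows(commands=[{"dx": 0, "dy": 0, "dz": -0.5, "wx": 1, "wy": 1, "wz": -7, "grip": -1}, {"dx": 0, "dy": 0, "dz": -0.5, "wx": 1, "wy": 2, "wz": -14, "grip": -1}, {"dx": 0, "dy": 0, "dz": -0.5, "wx": 2, "wy": 3, "wz": -21, "grip": -1}, {"dx": 0, "dy": 0, "dz": -0.5, "wx": 2, "wy": 4, "wz": -28, "grip": -1}, {"dx": 0, "dy": 0, "dz": -0.5, "wx": 3, "wy": 6, "wz": -35, "grip": -1}, {"dx": 0, "dy": 0, "dz": -0.5, "wx": 3, "wy": 6, "wz": -42, "grip": -1}, {"dx": 0, "dy": 0, "dz": -0.5, "wx": 3, "wy": 6, "wz": -47, "grip": -1}, {"dx": 0, "dy": 0, "dz": -0.5, "wx": 3, "wy": 6, "wz": -47, "grip": -1}])

```text
clock: 17.15
position: [0.5103, 0.0572, 0.2998]
tool_rot: [-3.138, 0.002, -0.005]
wrist_force: [0.7, 0.4, 1.1]
gripper_width: 0.0853
finger_force: 0.0
```

Run:
```python
from h import *
st(); plan(([.511,.059,.118],0,0))
```

```text
q [-1.19  0.2   1.2   1.59 -0.19  1.48 -1.56] p [0.5103 0.0572 0.2998] tilt 0.3 head 45.4 end [0.511 0.058 0.189] F [0.7 0.4 1.1]
at [0.5103 0.0572 0.2998] t 17.1
d [ 0.  -0.1 18.2] w [-0. -0. -0.] rows>=4.4
```

send_rows(commands=[{"dx": 0, "dy": -0.1, "dz": 4, "wx": 0, "wy": 0, "wz": 0, "grip": -1}, {"dx": 0, "dy": -0.1, "dz": 9, "wx": 0, "wy": 0, "wz": 0, "grip": -1}, {"dx": 0, "dy": -0.1, "dz": 13, "wx": 0, "wy": 0, "wz": 0, "grip": -1}, {"dx": 0, "dy": -0.1, "dz": 16, "wx": 0, "wy": 0, "wz": 0, "grip": -1}, {"dx": 0, "dy": -0.1, "dz": 18.1, "wx": 0, "wy": 0, "wz": 0, "grip": -1}, {"dx": 0, "dy": -0.1, "dz": 18.1, "wx": 0, "wy": 0, "wz": 0, "grip": -1}, {"dx": 0, "dy": -0.1, "dz": 18.1, "wx": 0, "wy": 0, "wz": 0, "grip": -1}, {"dx": 0, "dy": -0.1, "dz": 18.1, "wx": 0, "wy": 0, "wz": 0, "grip": 1}])

```text
clock: 17.82
position: [0.5127, 0.0574, 0.1207]
tool_rot: [3.14, -0.013, 0.009]
wrist_force: [0.3, -1.5, 0.6]
gripper_width: 0.0753
finger_force: 0.0
```

send_rows(commands=[{"dx": 0, "dy": 0, "dz": 0, "wx": 0, "wy": 0, "wz": 0, "grip": 1}, {"dx": 0, "dy": 0, "dz": 0, "wx": 0, "wy": 0, "wz": 0, "grip": 1}, {"dx": 0, "dy": 0, "dz": 0, "wx": 0, "wy": 0, "wz": 0, "grip": 1}, {"dx": 0, "dy": 0, "dz": 0, "wx": 0, "wy": 0, "wz": 0, "grip": 1}, {"dx": 0, "dy": 0, "dz": 0, "wx": 0, "wy": 0, "wz": 0, "grip": 1}, {"dx": 0, "dy": 0, "dz": 0, "wx": 0, "wy": 0, "wz": 0, "grip": 1}])

```text
clock: 18.32
position: [0.5125, 0.0576, 0.1198]
tool_rot: [3.139, -0.01, 0.007]
wrist_force: [-0.8, 0.2, 6.2]
gripper_width: 0.0188
finger_force: 58.4
```

send_rows(commands=[{"dx": 0, "dy": 0, "dz": -2, "wx": 0, "wy": 0, "wz": 0, "grip": 1}, {"dx": 0, "dy": 0, "dz": -5, "wx": 0, "wy": 0, "wz": 0, "grip": 1}, {"dx": 0, "dy": 0, "dz": -9, "wx": 0, "wy": 0, "wz": 0, "grip": 1}, {"dx": 0, "dy": 0, "dz": -13, "wx": 0, "wy": 0, "wz": 0, "grip": 1}, {"dx": 0, "dy": 0, "dz": -16, "wx": 0, "wy": 0, "wz": 0, "grip": 1}, {"dx": 0, "dy": 0, "dz": -16, "wx": 0, "wy": 0, "wz": 0, "grip": 1}, {"dx": 0, "dy": 0, "dz": -16, "wx": 0, "wy": 0, "wz": 0, "grip": 1}, {"dx": 0, "dy": 0, "dz": -16, "wx": 0, "wy": 0, "wz": 0, "grip": 1}])

```text
clock: 18.98
position: [0.511, 0.0581, 0.2784]
tool_rot: [3.139, -0.01, 0.004]
wrist_force: [0.5, 0.6, -1.0]
gripper_width: 0.0183
finger_force: 58.5
```

Run:
```python
from h import *
st(); t=get_image('top'); trays(t)
t['img']=t['img'][180:280,140:260]; save(t,'t1',5)
plan(([.447,.253,.28],10,0))
```

```text
q [-1.19  0.22  1.2   1.63 -0.2   1.43 -1.55] p [0.511  0.0581 0.2784] tilt 0.2 head -47.2 end [0.511 0.058 0.167] F [ 0.5  0.6 -1. ]
r [ 0.448 -0.288] [0.143 0.05 ] 1.5
g [0.433 0.29 ] [0.155 0.062] 1.4
at [0.5107 0.0581 0.2779] t 19.0
d [ -6.5 -19.4  -0.3] w [  0.  -0. -10.] rows>=4.9
```

View pics/t1.png

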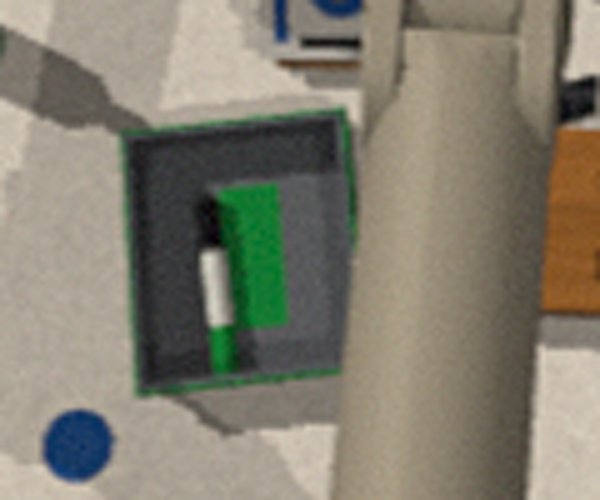

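send_rows(commands=[{"dx": -1, "dy": -3, "dz": -0.3, "wx": 0, "wy": 0, "wz": -2, "grip": 1}, {"dx": -2, "dy": -7, "dz": -0.3, "wx": 0, "wy": 0, "wz": -4, "grip": 1}, {"dx": -4, "dy": -11, "dz": -0.3, "wx": 0, "wy": 0, "wz": -6, "grip": 1}, {"dx": -5, "dy": -15, "dz": -0.3, "wx": 0, "wy": 0, "wz": -8, "grip": 1}, {"dx": -6.5, "dy": -19.4, "dz": -0.3, "wx": 0, "wy": 0, "wz": -10, "grip": 1}, {"dx": -6.5, "dy": -19.4, "dz": -0.3, "wx": 0, "wy": 0, "wz": -10, "grip": 1}, {"dx": -6.5, "dy": -19.4, "dz": -0.3, "wx": 0, "wy": 0, "wz": -10, "grip": 1}, {"dx": -6.5, "dy": -19.4, "dz": -0.3, "wx": 0, "wy": 0, "wz": -10, "grip": 1}])

```text
clock: 19.7
position: [0.4469, 0.2525, 0.28]
tool_rot: [3.125, 0.265, 0.002]
wrist_force: [0.4, -0.4, -0.9]
gripper_width: 0.0182
finger_force: 58.7
```

Run:
```python
from h import *
st(); plan(([.446,.253,.15],10,20),([.446,.253,.107],10,40))
```

```text
q [-1.53  0.19  1.1   1.62 -0.16  1.44 -1.82] p [0.4469 0.2525 0.28  ] tilt 0.3 head -70.2 end [0.447 0.252 0.169] F [ 0.4 -0.4 -0.9]
at [0.4469 0.2525 0.28  ] t 19.7
d [-0.1 -0.1 13. ] w [ 0. 20. -0.] rows>=3.1
d [-1.5 -0.1  4. ] w [ 0. 20. -0.] rows>=2.8
```

send_rows(commands=[{"dx": 0, "dy": 0, "dz": 3, "wx": 0, "wy": 5, "wz": 0, "grip": 1}, {"dx": 0, "dy": 0, "dz": 6, "wx": 0, "wy": 10, "wz": 0, "grip": 1}, {"dx": 0, "dy": 0, "dz": 9, "wx": 0, "wy": 16, "wz": 0, "grip": 1}, {"dx": 0, "dy": 0, "dz": 12, "wx": 0, "wy": 22, "wz": 0, "grip": 1}, {"dx": 0, "dy": 0, "dz": 14, "wx": 0, "wy": 28, "wz": 0, "grip": 1}, {"dx": 0, "dy": 0, "dz": 15, "wx": 0, "wy": 34, "wz": 0, "grip": 1}, {"dx": 0, "dy": 0, "dz": 16, "wx": 0, "wy": 40, "wz": 0, "grip": 1}, {"dx": 0, "dy": 0, "dz": 17, "wx": 0, "wy": 40, "wz": 0, "grip": 1}])

```text
clock: 20.37
position: [0.4574, 0.2455, 0.1482]
tool_rot: [-2.951, -0.234, -0.933]
wrist_force: [1.2, -0.3, 0.1]
gripper_width: 0.0186
finger_force: 58.7
```

send_rows(commands=[{"dx": 0, "dy": 0, "dz": 0, "wx": 0, "wy": 0, "wz": 0, "grip": 1}, {"dx": 0, "dy": 0, "dz": 0, "wx": 0, "wy": 0, "wz": 0, "grip": 1}])

```text
clock: 20.53
position: [0.4604, 0.2442, 0.1503]
tool_rot: [-2.951, -0.223, -0.935]
wrist_force: [0.3, -0.4, -0.3]
gripper_width: 0.019
finger_force: 58.7
```

Run:
```python
from h import *
st()
```

```text
q [-1.34 -0.15  0.51  2.3   0.81  0.63 -2.82] p [0.4604 0.2442 0.1503] tilt 35.1 head 7.9 end [0.524 0.253 0.059] F [ 0.3 -0.4 -0.3]
```

Run:
```python
from h import *
plan(([.455,.251,.112],10,33))
```

```text
at [0.4604 0.2442 0.1503] t 20.5
d [-2.6 -0.8  2.9] w [ 1. -2. -1.] rows>=1.0
```

send_rows(commands=[{"dx": 0, "dy": -0.2, "dz": 0, "wx": 1, "wy": -4, "wz": -1, "grip": 1}, {"dx": -1, "dy": -0.5, "dz": 1, "wx": 1, "wy": -4, "wz": -1, "grip": 1}, {"dx": -2, "dy": -0.8, "dz": 2, "wx": 1, "wy": -3, "wz": -1, "grip": 1}, {"dx": -2.6, "dy": -0.8, "dz": 2.9, "wx": 1, "wy": -2, "wz": -1, "grip": 1}, {"dx": -2.6, "dy": -0.8, "dz": 2.9, "wx": 1, "wy": -2, "wz": -1, "grip": 1}, {"dx": -2.6, "dy": -0.8, "dz": 2.9, "wx": 1, "wy": -2, "wz": -1, "grip": 1}])

```text
clock: 21.03
position: [0.4532, 0.2539, 0.1114]
tool_rot: [-2.955, -0.267, -0.877]
wrist_force: [1.1, -0.3, -0.1]
gripper_width: 0.0183
finger_force: 58.7
```

Run:
```python
from h import *
st()
```

```text
q [-1.34 -0.07  0.54  2.32  0.78  0.52 -2.8 ] p [0.4532 0.2539 0.1114] tilt 33.1 head 9.9 end [0.513 0.264 0.018] F [ 1.1 -0.3 -0.1]
```

send_rows(commands=[{"dx": 0, "dy": 0, "dz": 0, "wx": 0, "wy": 0, "wz": 0, "grip": -0.3}, {"dx": 0, "dy": 0, "dz": 0, "wx": 0, "wy": 0, "wz": 0, "grip": -0.3}, {"dx": 0, "dy": 0, "dz": 0, "wx": 0, "wy": 0, "wz": 0, "grip": -0.3}, {"dx": 0, "dy": 0, "dz": 0, "wx": 0, "wy": 0, "wz": 0, "grip": -0.3}, {"dx": 0, "dy": 0, "dz": 0, "wx": 0, "wy": 0, "wz": 0, "grip": -0.3}, {"dx": 0, "dy": 0, "dz": 0, "wx": 0, "wy": 0, "wz": 0, "grip": -0.3}, {"dx": 0, "dy": 0, "dz": 0, "wx": 0, "wy": 0, "wz": 0, "grip": -0.3}])

```text
clock: 21.62
position: [0.4536, 0.2544, 0.1121]
tool_rot: [-2.952, -0.265, -0.88]
wrist_force: [0.7, -0.1, 0.1]
gripper_width: 0.0557
finger_force: 0.0
```

send_rows(commands=[{"dx": 1, "dy": 0, "dz": -2, "wx": 0, "wy": 0, "wz": 0, "grip": -0.3}, {"dx": 2, "dy": 0, "dz": -4, "wx": 0, "wy": -4, "wz": 0, "grip": -0.3}, {"dx": 3, "dy": 0, "dz": -7, "wx": 0, "wy": -9, "wz": 0, "grip": -0.3}, {"dx": 5, "dy": 0, "dz": -10, "wx": 0, "wy": -14, "wz": 0, "grip": -1}, {"dx": 8, "dy": 0, "dz": -12, "wx": 0, "wy": -20, "wz": 0, "grip": -1}, {"dx": 9, "dy": 0, "dz": -15, "wx": 0, "wy": -26, "wz": 0, "grip": -1}, {"dx": 11, "dy": 0, "dz": -17, "wx": 0, "wy": -33, "wz": 0, "grip": -1}, {"dx": 11, "dy": 0, "dz": -17, "wx": 0, "wy": -33, "wz": 0, "grip": -1}])

```text
clock: 22.28
position: [0.4554, 0.259, 0.3177]
tool_rot: [3.123, 0.287, 0.001]
wrist_force: [0.7, 2.4, -2.4]
gripper_width: 0.0854
finger_force: 0.0
```

Run:
```python
from h import *
st(); im=get_image('scene');a=im['img'];im['img']=a[100:260,120:360];save(im,'s4',3)
t=get_image('top')
for c in 'by': print([(b[:2],onz(t,[b[1]],.16 if c=='b' else .068).round(3)) for b in blobs(mask(t,c)) if 190<b[1][0]<320 and b[1][1]<190])
print([(b[:3]) for b in blobs(mask(im|{'img':a},'b')) if 200<b[1][0]<260 and b[1][1]>180])
plan(([.56,.05,.32],0,0),([.66,-.12,.34],-10,0))
```

```text
q [-1.32  0.17  0.87  1.52 -0.12  1.52 -1.85] p [0.4554 0.259  0.3177] tilt 0.3 head -80.1 end [0.456 0.258 0.207] F [ 0.7  2.4 -2.4]
[((34, array([195.4, 177.6])), array([[0.634, 0.252, 0.16 ]])), ((14, array([220. , 174.5])), array([[0.649, 0.156, 0.16 ]])), ((25, array([302.4, 171.6])), array([[ 0.669, -0.167,  0.16 ]])), ((61, array([207.2, 176.6])), array([[0.639, 0.206, 0.16 ]]))]
[((34, array([207. , 165.5])), array([[0.711, 0.224, 0.068]])), ((19, array([207.4, 176.8])), array([[0.662, 0.22 , 0.068]]))]
[(95, array([227.2, 210.2]), array([223, 201,   8,  19], dtype=int32))]
at [0.4544 0.255  0.3137] t 22.4
d [ 6.8 22.  -0.4] w [ 0. -0. 10.] rows>=5.5
d [10.  17.1 -1.9] w [ 0. -0. 10.] rows>=4.8
```

View pics/s4.png

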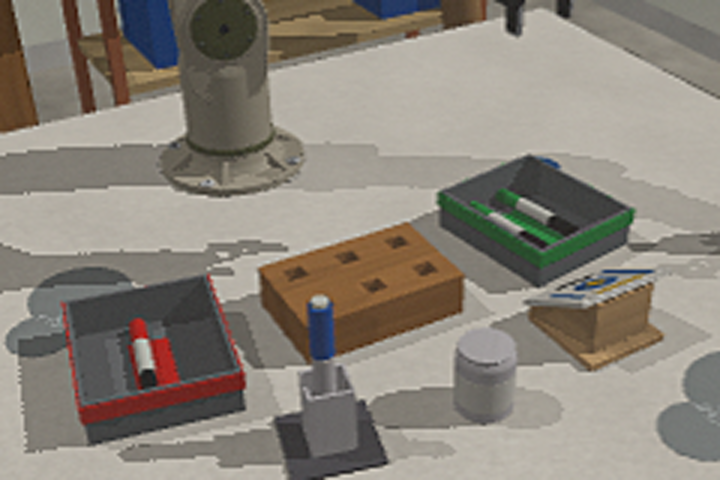

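send_rows(commands=[{"dx": 0.5, "dy": 3, "dz": -0.5, "wx": 0, "wy": 0, "wz": 2, "grip": -1}, {"dx": 2, "dy": 7, "dz": -1, "wx": 0, "wy": 0, "wz": 4, "grip": -1}, {"dx": 3, "dy": 11, "dz": -1, "wx": 0, "wy": 0, "wz": 6, "grip": -1}, {"dx": 4, "dy": 15, "dz": -1, "wx": 0, "wy": 0, "wz": 8, "grip": -1}, {"dx": 5, "dy": 19, "dz": -1, "wx": 0, "wy": 0, "wz": 10, "grip": -1}, {"dx": 6, "dy": 22, "dz": -1, "wx": 0, "wy": 0, "wz": 12, "grip": -1}, {"dx": 6, "dy": 22, "dz": -1, "wx": 0, "wy": 0, "wz": 12, "grip": -1}, {"dx": 6, "dy": 22, "dz": -1, "wx": 0, "wy": 0, "wz": 12, "grip": -1}])

```text
clock: 23.05
position: [0.5497, 0.0452, 0.3244]
tool_rot: [-3.141, 0.059, -0.005]
wrist_force: [-0.1, 0.7, 0.0]
gripper_width: 0.0853
finger_force: 0.0
```

Run:
```python
from h import *
st(); plan(([.57,-.145,.33],-14,0))
```

```text
q [-0.93  0.28  1.02  1.44 -0.24  1.55 -1.54] p [0.5497 0.0452 0.3244] tilt 0.2 head 2.7 end [0.55  0.045 0.213] F [-0.1  0.7  0. ]
at [0.5497 0.0452 0.3244] t 23.1
d [ 2.7 18.9 -0.6] w [-0. -0. 12.] rows>=4.6
```

send_rows(commands=[{"dx": 0.5, "dy": 4, "dz": -0.6, "wx": 0, "wy": 0, "wz": 3, "grip": -1}, {"dx": 1, "dy": 8, "dz": -0.6, "wx": 0, "wy": 0, "wz": 6, "grip": -1}, {"dx": 2, "dy": 12, "dz": -0.6, "wx": 0, "wy": 0, "wz": 9, "grip": -1}, {"dx": 2.5, "dy": 16, "dz": -0.6, "wx": 0, "wy": 0, "wz": 12, "grip": -1}, {"dx": 2.7, "dy": 18.9, "dz": -0.6, "wx": 0, "wy": 0, "wz": 12, "grip": -1}, {"dx": 2.7, "dy": 18.9, "dz": -0.6, "wx": 0, "wy": 0, "wz": 12, "grip": -1}, {"dx": 2.7, "dy": 18.9, "dz": -0.6, "wx": 0, "wy": 0, "wz": 12, "grip": -1}, {"dx": 2.7, "dy": 18.9, "dz": -0.6, "wx": 0, "wy": 0, "wz": 12, "grip": -1}])

```text
clock: 23.72
position: [0.5716, -0.1391, 0.3309]
tool_rot: [-3.118, 0.373, -0.005]
wrist_force: [-0.0, 0.6, -0.7]
gripper_width: 0.0851
finger_force: 0.0
```

Run:
```python
from h import *
st(); w=get_image('wrist'); save(w,'w2'); s=get_image('scene')
for im in (w,s):
    for b in blobs(mask(im,'b'),40):
        print(b[:3])
```

```text
q [-0.55  0.41  1.07  1.33 -0.36  1.6  -1.34] p [ 0.5716 -0.1391  0.3309] tilt 0.2 head 20.7 end [ 0.572 -0.139  0.22 ] F [-0.   0.6 -0.7]
(288, array([264.9,  68. ]), array([252,  49,  30,  33], dtype=int32))
(191, array([ 22.6, 144.1]), array([  4, 126,  39,  38], dtype=int32))
(285, array([  9. , 162.9]), array([  0, 148,  19,  27], dtype=int32))
(220, array([12.4,  7.2]), array([ 0,  0, 24, 18], dtype=int32))
(72, array([13.4, 65.5]), array([ 6, 59, 17, 13], dtype=int32))
(562, array([167.9,  96.8]), array([157,  80,  25,  43], dtype=int32))
(647, array([249. ,  92.1]), array([233,  80,  33,  26], dtype=int32))
(92, array([227.2, 210.1]), array([223, 201,   8,  19], dtype=int32))
(308, array([199.3, 306.8]), array([188, 298,  23,  19], dtype=int32))
```

View pics/w2.png

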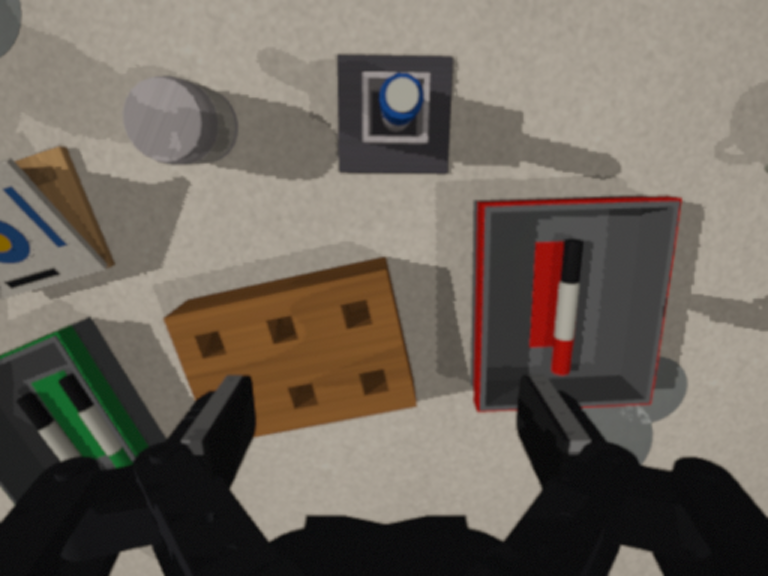

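The wand's white top is at (402,94), the cup's rim spans (362–431, 72–142) and the foot plate (338–454, 55–173). I'll cast these points as rays.

Run:
```python
from h import *
w=get_image('wrist')
print('top',onz(w,[np.array((402,94))/1.5],.196).round(4))
for c,z in(([(362,72),(431,73),(428,142),(362,142)],.09),([(338,55),(454,56),(449,173),(338,172)],.006)):
    p=onz(w,np.array(c)/1.5,z);print(p.round(3)[:,:2].tolist(),p.mean(0).round(4)); d=p[1]-p[0];print(np.degrees(np.arctan2(d[1],d[0])))
P=p.mean(0)
plan(([P[0]-.003,P[1]+.003,.33],-14,0),([P[0],P[1],.147],-14,0))
```

```text
top [[ 0.6752 -0.1727  0.196 ]]
[[0.709, -0.152], [0.696, -0.204], [0.646, -0.191], [0.658, -0.139]] [ 0.6773 -0.1717  0.09  ]
-104.25402438275871
[[0.743, -0.133], [0.716, -0.239], [0.612, -0.213], [0.639, -0.105]] [ 0.6773 -0.1725  0.006 ]
-103.93753516615133
at [ 0.5721 -0.1383  0.3311] t 23.9
d [10.7  0.6  0.1] w [-0. -0.  0.] rows>=2.6
d [ 0.3  0.3 18.3] w [-0. -0.  0.] rows>=4.4
```

send_rows(commands=[{"dx": 3, "dy": 0.3, "dz": 0, "wx": 0, "wy": 0, "wz": 0, "grip": -1}, {"dx": 7, "dy": 0.6, "dz": 0, "wx": 0, "wy": 0, "wz": 0, "grip": -1}, {"dx": 10.7, "dy": 0.7, "dz": 0, "wx": 0, "wy": 0, "wz": 0, "grip": -1}, {"dx": 10.7, "dy": 0.7, "dz": 0, "wx": 0, "wy": 0, "wz": 0, "grip": -1}, {"dx": 10.7, "dy": 0.7, "dz": 0, "wx": 0, "wy": 0, "wz": 0, "grip": -1}, {"dx": 10.7, "dy": 0.7, "dz": 0, "wx": 0, "wy": 0, "wz": 0, "grip": -1}, {"dx": 10.7, "dy": 0.7, "dz": 0, "wx": 0, "wy": 0, "wz": 0, "grip": -1}])

```text
clock: 24.45
position: [0.6736, -0.1723, 0.3328]
tool_rot: [3.119, -0.375, 0.007]
wrist_force: [0.3, 0.4, 0.1]
gripper_width: 0.0855
finger_force: 0.0
```

Run:
```python
from h import *
st(); plan(([.676,-.1725,.147],-14,0))
```

```text
q [-0.26  0.67  0.97  0.95 -0.55  1.73 -1.31] p [ 0.6736 -0.1723  0.3328] tilt 0.3 head -8.0 end [ 0.674 -0.172  0.222] F [0.3 0.4 0.1]
at [ 0.6736 -0.1723  0.3328] t 24.4
d [ 0.2 -0.  18.6] w [-0. -0.  0.] rows>=4.5
```

send_rows(commands=[{"dx": 0.1, "dy": 0, "dz": 4, "wx": 0, "wy": 0, "wz": 0, "grip": -1}, {"dx": 0.1, "dy": 0, "dz": 8, "wx": 0, "wy": 0, "wz": 0, "grip": -1}, {"dx": 0.2, "dy": 0, "dz": 12, "wx": 0, "wy": 0, "wz": 0, "grip": -1}, {"dx": 0.2, "dy": 0, "dz": 15, "wx": 0, "wy": 0, "wz": 0, "grip": -1}, {"dx": 0.2, "dy": 0, "dz": 17, "wx": 0, "wy": 0, "wz": 0, "grip": -1}, {"dx": 0.2, "dy": 0, "dz": 18.6, "wx": 0, "wy": 0, "wz": 0, "grip": -1}, {"dx": 0.2, "dy": 0, "dz": 18.6, "wx": 0, "wy": 0, "wz": 0, "grip": -1}, {"dx": 0.2, "dy": 0, "dz": 18.6, "wx": 0, "wy": 0, "wz": 0, "grip": -1}])

```text
clock: 25.12
position: [0.6762, -0.1724, 0.1468]
tool_rot: [-3.119, 0.374, -0.006]
wrist_force: [-0.5, -0.1, 0.3]
gripper_width: 0.085
finger_force: 0.0
```

send_rows(commands=[{"dx": 0, "dy": 0, "dz": 0, "wx": 0, "wy": 0, "wz": 0, "grip": 1}, {"dx": 0, "dy": 0, "dz": 0, "wx": 0, "wy": 0, "wz": 0, "grip": 1}, {"dx": 0, "dy": 0, "dz": 0, "wx": 0, "wy": 0, "wz": 0, "grip": 1}, {"dx": 0, "dy": 0, "dz": 0, "wx": 0, "wy": 0, "wz": 0, "grip": 1}, {"dx": 0, "dy": 0, "dz": 0, "wx": 0, "wy": 0, "wz": 0, "grip": 1}, {"dx": 0, "dy": 0, "dz": 0, "wx": 0, "wy": 0, "wz": 0, "grip": 1}, {"dx": 0, "dy": 0, "dz": 0, "wx": 0, "wy": 0, "wz": 0, "grip": 1}], grip_force=80)

```text
clock: 25.7
position: [0.6771, -0.1741, 0.1466]
tool_rot: [3.118, -0.376, 0.007]
wrist_force: [-0.6, 0.1, 6.3]
gripper_width: 0.0244
finger_force: 78.3
```

Run:
```python
from h import *
st(.141)
```

```text
q [-0.33  0.75  0.93  1.29 -0.59  1.38 -1.24] p [ 0.6771 -0.1741  0.1466] tilt 0.3 head -17.4 end [ 0.678 -0.174  0.006] F [-0.6  0.1  6.3]
```

send_rows(commands=[{"dx": 0, "dy": 0, "dz": -2, "wx": 0, "wy": 0, "wz": 0, "grip": 1}, {"dx": 0, "dy": 0, "dz": -5, "wx": 0, "wy": 0, "wz": 0, "grip": 1}, {"dx": 0, "dy": 0, "dz": -8, "wx": 0, "wy": 0, "wz": 0, "grip": 1}, {"dx": 0, "dy": 0, "dz": -12, "wx": 0, "wy": 0, "wz": 0, "grip": 1}, {"dx": 0, "dy": 0, "dz": -16, "wx": 0, "wy": 0, "wz": 0, "grip": 1}, {"dx": 0, "dy": 0, "dz": -18, "wx": 0, "wy": 0, "wz": 0, "grip": 1}, {"dx": 0, "dy": 0, "dz": -18, "wx": 0, "wy": 0, "wz": 0, "grip": 1}, {"dx": 0, "dy": 0, "dz": -18, "wx": 0, "wy": 0, "wz": 0, "grip": 1}])

```text
clock: 26.37
position: [0.6763, -0.1743, 0.3267]
tool_rot: [3.118, -0.377, 0.008]
wrist_force: [-0.7, -0.8, -1.2]
gripper_width: 0.0241
finger_force: 78.5
```

Run:
```python
from h import *
st(.141); plan(([.5,.0,.33],10,0),([.5,.15,.33],13,0))
```

```text
q [-0.25  0.68  0.97  0.96 -0.55  1.72 -1.31] p [ 0.6763 -0.1743  0.3267] tilt 0.3 head -19.7 end [ 0.677 -0.175  0.186] F [-0.7 -0.8 -1.2]
at [ 0.6763 -0.1743  0.3267] t 26.4
d [-21.3 -12.7  -0.4] w [  0.  -0. -24.] rows>=5.9
d [  2.7 -14.8  -0.1] w [ 0. -0. -3.] rows>=3.6
```

send_rows(commands=[{"dx": -3, "dy": -2, "dz": -0.4, "wx": 0, "wy": 0, "wz": -4, "grip": 1}, {"dx": -6.5, "dy": -4, "dz": -0.4, "wx": 0, "wy": 0, "wz": -8, "grip": 1}, {"dx": -10, "dy": -6, "dz": -0.4, "wx": 0, "wy": 0, "wz": -12, "grip": 1}, {"dx": -13.5, "dy": -8, "dz": -0.4, "wx": 0, "wy": 0, "wz": -16, "grip": 1}, {"dx": -17, "dy": -10, "dz": -0.4, "wx": 0, "wy": 0, "wz": -20, "grip": 1}, {"dx": -21, "dy": -12.7, "dz": -0.4, "wx": 0, "wy": 0, "wz": -24, "grip": 1}, {"dx": -21, "dy": -16, "dz": -0.4, "wx": 0, "wy": 0, "wz": -24, "grip": 1}, {"dx": -21, "dy": -16, "dz": -0.4, "wx": 0, "wy": 0, "wz": -24, "grip": 1}])

```text
clock: 27.03
position: [0.5079, 0.0416, 0.3273]
tool_rot: [-3.122, -0.303, -0.001]
wrist_force: [1.1, 2.2, -1.8]
gripper_width: 0.0242
finger_force: 78.7
```

send_rows(commands=[{"dx": 0, "dy": -3, "dz": 0, "wx": 0, "wy": 0, "wz": 0, "grip": 1}, {"dx": 0.5, "dy": -6, "dz": 0, "wx": 0, "wy": 0, "wz": 0, "grip": 1}, {"dx": 1, "dy": -9, "dz": 0, "wx": 0, "wy": 0, "wz": 0, "grip": 1}, {"dx": 1, "dy": -11, "dz": 0, "wx": 0, "wy": 0, "wz": 0, "grip": 1}, {"dx": 1, "dy": -11, "dz": 0, "wx": 0, "wy": 0, "wz": 0, "grip": 1}, {"dx": 1, "dy": -11, "dz": 0, "wx": 0, "wy": 0, "wz": 0, "grip": 1}, {"dx": 1, "dy": -11, "dz": 0, "wx": 0, "wy": 0, "wz": 0, "grip": 1}])

```text
clock: 27.62
position: [0.5002, 0.141, 0.3276]
tool_rot: [3.126, 0.28, 0.002]
wrist_force: [1.2, -0.5, -1.0]
gripper_width: 0.0239
finger_force: 78.9
```

Run:
```python
from h import *
st(.141)
t=get_image('top'); w=get_image('wrist'); save(w,'w3')
for im,n in((t,'t'),(w,'w')):
    for c in 'by':
        for b in blobs(mask(im,c),12):
            p=onz(im,[b[1]],.068)[0]
            if .55<p[0]<.8 and .1<p[1]<.35: print(n,c,b[:3],p.round(4))
```

```text
q [-1.15  0.16  0.94  1.51 -0.13  1.53 -1.6 ] p [0.5002 0.141  0.3276] tilt 0.2 head -61.1 end [0.5   0.141 0.187] F [ 1.2 -0.5 -1. ]
w b (390, array([176.,  26.]), array([172,   0,   9,  54], dtype=int32)) [0.6452 0.2648 0.068 ]
w b (1136, array([217.1,  20. ]), array([195,   0,  44,  44], dtype=int32)) [0.66   0.2167 0.068 ]
w b (277, array([260.5,  22.9]), array([255,   0,  12,  48], dtype=int32)) [0.6658 0.1649 0.068 ]
w y (312, array([216.8,  20.3]), array([208,  10,  19,  21], dtype=int32)) [0.6596 0.217  0.068 ]
```

View pics/w3.png

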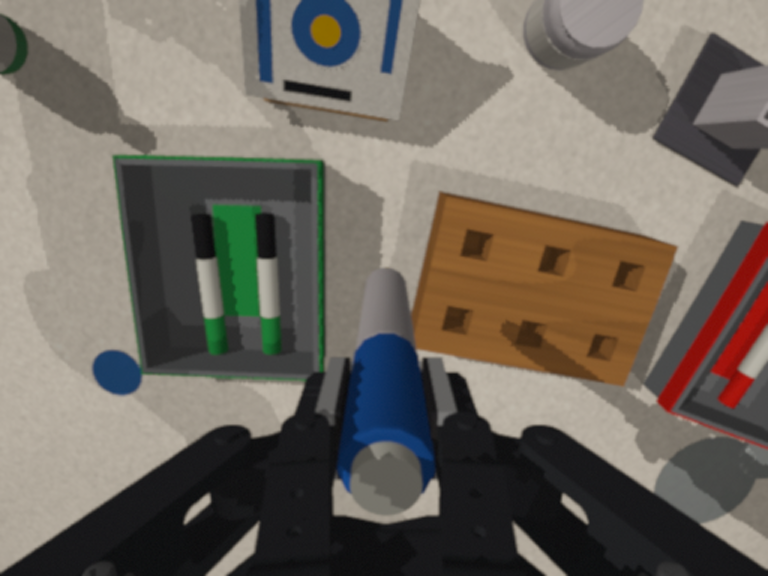

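Run:
```python
from h import *
w=get_image('wrist'); S=np.array([.661,.2185,.068])
B=[b for b in blobs(mask(w,'b'),100) if b[1][1]<60 and b[2][2]<14]
cc=[b[1] for b in B]; print(cc)
psi=np.radians(8)
for _ in range(6):
    n=np.array([-.5*np.cos(psi),-.5*np.sin(psi),np.cos(np.pi/6)])
    a=[]
    for b in B:
        px=np.argwhere(b[3])[:,::-1]; px=px[px[:,1]>2]
        c,D=ray(w,px); P=c+D*(((S-c)@n)/(D@n))[:,None]
        v=cv2.fitLine(P[:,:2].astype(np.float32),2,0,.01,.01).ravel(); a.append(np.arctan2(v[1],v[0])%np.pi)
    px=np.array([(265,82),(387,72)])/1.5; c,D=ray(w,px); P=c+D*(((S-c)@n)/(D@n))[:,None]; e=P[0]-P[1]
    e2=np.arctan2(-e[0],e[1]); print(np.degrees(a),np.degrees(e2),np.linalg.norm(e)); psi=np.mean(a)
psi=np.mean([np.mean(a),e2]); n=np.array([-.5*np.cos(psi),-.5*np.sin(psi),np.cos(np.pi/6)])
h=np.degrees(psi); print('psi',h)
plan((S+.30*n,h,30),(S+.211*n,h,30))
```

```text
[array([175.9,  26. ]), array([260.4,  22.9])]
[0.40042934 0.50935495] 13.62026124871676 0.1061895138816473
[0.34585172 0.52359116] 13.014195683298617 0.10766934844425435
[0.34600797 0.52365184] 13.012591657131857 0.10767389014078134
[0.3460091 0.5236201] 13.012600266671871 0.10767386582191653
[0.34599635 0.52363896] 13.012599053076203 0.10767386924988255
[0.3460211 0.5236323] 13.012599294524586 0.10767386856787865
psi 6.723712999558556
at [0.5006 0.1403 0.3285] t 27.8
d [ 2.2 -5.8  0.1] w [-1. 30.  3.] rows>=4.2
d [-0.   0.   8.9] w [ 0. -0.  0.] rows>=2.1
```

send_rows(commands=[{"dx": 0.5, "dy": -1.5, "dz": 0, "wx": 0, "wy": 6, "wz": 1, "grip": 1}, {"dx": 1, "dy": -3, "dz": 0, "wx": 0, "wy": 12, "wz": 2, "grip": 1}, {"dx": 1.5, "dy": -4.5, "dz": 0, "wx": -1, "wy": 18, "wz": 3, "grip": 1}, {"dx": 2.2, "dy": -5.8, "dz": 0, "wx": -1, "wy": 24, "wz": 3, "grip": 1}, {"dx": 2.2, "dy": -5.8, "dz": 0, "wx": -1, "wy": 30, "wz": 3, "grip": 1}, {"dx": 2.2, "dy": -5.8, "dz": 0, "wx": -1, "wy": 30, "wz": 3, "grip": 1}, {"dx": 2.2, "dy": -5.8, "dz": 0, "wx": -1, "wy": 30, "wz": 3, "grip": 1}, {"dx": 2.2, "dy": -5.8, "dz": 0, "wx": -1, "wy": 30, "wz": 3, "grip": 1}])

```text
clock: 28.43
position: [0.5128, 0.2007, 0.3296]
tool_rot: [-3.001, -0.182, -0.808]
wrist_force: [0.8, -0.8, -0.0]
gripper_width: 0.0243
finger_force: 79.1
```

```bash
cat >> h.py <<'E'
def spray(S,h,dist=.07,L=.141):
    o=observe(); r=R.from_rotvec(o['tool_rot']); e=o['position']+L*r.as_matrix()[:,2]
    p=np.radians(h); n=np.array([-.5*np.cos(p),-.5*np.sin(p),np.cos(np.pi/6)]); d=e-np.array(S)
    print('dist',(d@n).round(4),'lateral',(d-(d@n)*n).round(4),'ang',np.degrees(np.arccos(-r.as_matrix()[:,2]@n)).round(1))
    plan((np.array(S)+(dist+L)*n,h,30))
E
python3 - <<'E'
from h import *
st(.141); s=get_image('scene'); w=get_image('wrist')
for im,n in((s,'s'),(w,'w')):
    for b in blobs(mask(im,'y'),6):
        p=onz(im,[b[1]],.068)[0]
        if .55<p[0]<.8 and .1<p[1]<.35: print(n,b[:3],p.round(4))
spray([.661,.2185,.068],7)
E
```

```text
q [-1.26 -0.25  0.56  1.9   0.48  1.04 -2.29] p [0.5128 0.2007 0.3296] tilt 30.1 head 6.6 end [0.583 0.209 0.208] F [ 0.8 -0.8 -0. ]
w (376, array([260.6, 124.6]), array([237, 119,  48,  12], dtype=int32)) [0.7129 0.2186 0.068 ]
w (168, array([257.5, 157.6]), array([251, 151,  14,  15], dtype=int32)) [0.6598 0.2169 0.068 ]
dist 0.1606 lateral [0.0025 0.0007 0.0015] ang 0.3
at [0.5133 0.2011 0.3305] t 28.5
d [-0.3  0.   9.1] w [ 0. -0. -0.] rows>=2.2
```

send_rows(commands=[{"dx": -0.1, "dy": 0, "dz": 2, "wx": 0, "wy": 0, "wz": 0, "grip": 1}, {"dx": -0.1, "dy": 0, "dz": 4, "wx": 0, "wy": 0, "wz": 0, "grip": 1}, {"dx": -0.2, "dy": 0, "dz": 6, "wx": 0, "wy": 0, "wz": 0, "grip": 1}, {"dx": -0.2, "dy": 0, "dz": 7.5, "wx": 0, "wy": 0, "wz": 0, "grip": 1}, {"dx": -0.2, "dy": 0, "dz": 8.5, "wx": 0, "wy": 0, "wz": 0, "grip": 1}, {"dx": -0.2, "dy": 0, "dz": 9, "wx": 0, "wy": 0, "wz": 0, "grip": 1}, {"dx": -0.2, "dy": 0, "dz": 9, "wx": 0, "wy": 0, "wz": 0, "grip": 1}, {"dx": -0.2, "dy": 0, "dz": 9, "wx": 0, "wy": 0, "wz": 0, "grip": 1}])

```text
clock: 29.2
position: [0.5556, 0.2076, 0.251]
tool_rot: [-3.0, -0.187, -0.811]
wrist_force: [-0.4, 0.6, -1.0]
gripper_width: 0.0243
finger_force: 79.1
```

Run:
```python
from h import *
st(.141); spray([.660,.218,.068],7); w=get_image('wrist'); save(w,'w4',1.3); s=get_image('scene'); s['img']=s['img'][130:230,260:370]; save(s,'s5',4)
```

```text
q [-1.26 -0.09  0.69  1.96  0.39  0.8  -2.21] p [0.5556 0.2076 0.251 ] tilt 30.2 head 6.7 end [0.626 0.216 0.129] F [-0.4  0.6 -1. ]
dist 0.0699 lateral [0.0008 0.0021 0.0006] ang 0.3
at [0.5556 0.2076 0.251 ] t 29.2
d [-0.1  0.2 -0. ] w [ 0. -0.  0.] rows>=0.1
```

View pics/w4.png

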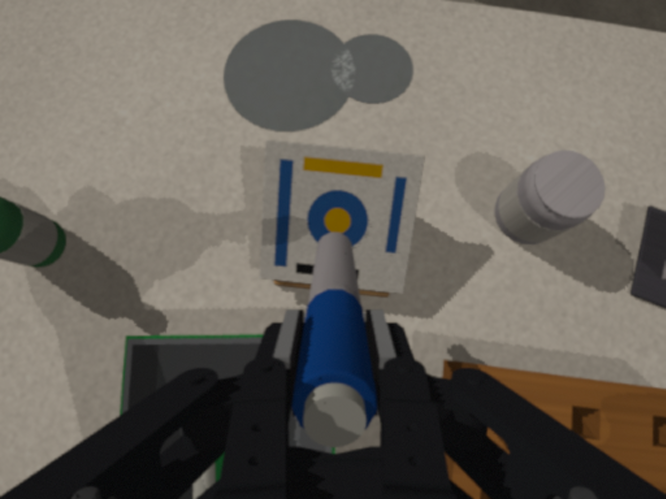

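View pics/s5.png

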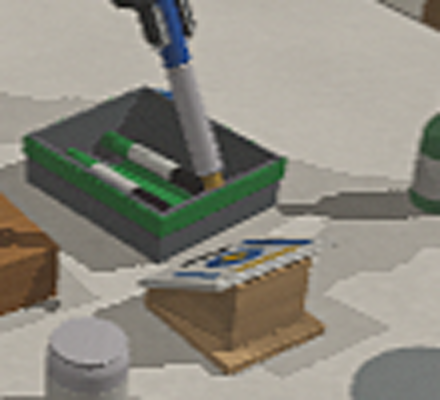

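The wand lines up with the spot at (337,220) in the wrist view, and the scene view shows the nozzle clear of the panel. I'll hold it here.

send_rows(commands=[{"dx": 0, "dy": 0, "dz": 0, "wx": 0, "wy": 0, "wz": 0, "grip": 1}, {"dx": 0, "dy": 0, "dz": 0, "wx": 0, "wy": 0, "wz": 0, "grip": 1}, {"dx": 0, "dy": 0, "dz": 0, "wx": 0, "wy": 0, "wz": 0, "grip": 1}, {"dx": 0, "dy": 0, "dz": 0, "wx": 0, "wy": 0, "wz": 0, "grip": 1}, {"dx": 0, "dy": 0, "dz": 0, "wx": 0, "wy": 0, "wz": 0, "grip": 1}, {"dx": 0, "dy": 0, "dz": 0, "wx": 0, "wy": 0, "wz": 0, "grip": 1}, {"dx": 0, "dy": 0, "dz": 0, "wx": 0, "wy": 0, "wz": 0, "grip": 1}, {"dx": 0, "dy": 0, "dz": 0, "wx": 0, "wy": 0, "wz": 0, "grip": 1}])

```text
clock: 29.97
position: [0.555, 0.2078, 0.2499]
tool_rot: [-3.001, -0.189, -0.81]
wrist_force: [0.4, -0.4, -1.0]
gripper_width: 0.0244
finger_force: 79.1
```

send_rows(commands=[{"dx": 0, "dy": 0, "dz": 0, "wx": 0, "wy": 0, "wz": 0, "grip": 1}, {"dx": 0, "dy": 0, "dz": 0, "wx": 0, "wy": 0, "wz": 0, "grip": 1}, {"dx": 0, "dy": 0, "dz": 0, "wx": 0, "wy": 0, "wz": 0, "grip": 1}, {"dx": 0, "dy": 0, "dz": 0, "wx": 0, "wy": 0, "wz": 0, "grip": 1}, {"dx": 0, "dy": 0, "dz": 0, "wx": 0, "wy": 0, "wz": 0, "grip": 1}, {"dx": 0, "dy": 0, "dz": 0, "wx": 0, "wy": 0, "wz": 0, "grip": 1}, {"dx": 0, "dy": 0, "dz": 0, "wx": 0, "wy": 0, "wz": 0, "grip": 1}, {"dx": 0, "dy": 0, "dz": 0, "wx": 0, "wy": 0, "wz": 0, "grip": 1}])

```text
clock: 30.63
position: [0.555, 0.2078, 0.2499]
tool_rot: [-3.001, -0.189, -0.81]
wrist_force: [0.3, -0.2, -0.7]
gripper_width: 0.0245
finger_force: 79.1
```

send_rows(commands=[{"dx": 0, "dy": 0, "dz": 0, "wx": 0, "wy": 0, "wz": 0, "grip": 1}, {"dx": 0, "dy": 0, "dz": 0, "wx": 0, "wy": 0, "wz": 0, "grip": 1}, {"dx": 0, "dy": 0, "dz": 0, "wx": 0, "wy": 0, "wz": 0, "grip": 1}, {"dx": 0, "dy": 0, "dz": 0, "wx": 0, "wy": 0, "wz": 0, "grip": 1}, {"dx": 0, "dy": 0, "dz": 0, "wx": 0, "wy": 0, "wz": 0, "grip": 1}, {"dx": 0, "dy": 0, "dz": 0, "wx": 0, "wy": 0, "wz": 0, "grip": 1}, {"dx": 0, "dy": 0, "dz": 0, "wx": 0, "wy": 0, "wz": 0, "grip": 1}, {"dx": 0, "dy": 0, "dz": 0, "wx": 0, "wy": 0, "wz": 0, "grip": 1}])

```text
clock: 31.3
position: [0.555, 0.2078, 0.2499]
tool_rot: [-3.001, -0.189, -0.81]
wrist_force: [0.6, -0.0, -0.5]
gripper_width: 0.0246
finger_force: 79.1
```

send_rows(commands=[{"dx": 0, "dy": 0, "dz": 0, "wx": 0, "wy": 0, "wz": 0, "grip": 1}, {"dx": 0, "dy": 0, "dz": 0, "wx": 0, "wy": 0, "wz": 0, "grip": 1}, {"dx": 0, "dy": 0, "dz": 0, "wx": 0, "wy": 0, "wz": 0, "grip": 1}, {"dx": 0, "dy": 0, "dz": 0, "wx": 0, "wy": 0, "wz": 0, "grip": 1}, {"dx": 0, "dy": 0, "dz": 0, "wx": 0, "wy": 0, "wz": 0, "grip": 1}, {"dx": 0, "dy": 0, "dz": 0, "wx": 0, "wy": 0, "wz": 0, "grip": 1}, {"dx": 0, "dy": 0, "dz": 0, "wx": 0, "wy": 0, "wz": 0, "grip": 1}, {"dx": 0, "dy": 0, "dz": 0, "wx": 0, "wy": 0, "wz": 0, "grip": 1}])

```text
clock: 31.97
position: [0.555, 0.2078, 0.25]
tool_rot: [-3.001, -0.189, -0.81]
wrist_force: [-0.3, -0.4, -1.0]
gripper_width: 0.0247
finger_force: 79.1
```

send_rows(commands=[{"dx": 0, "dy": 0, "dz": 0, "wx": 0, "wy": 0, "wz": 0, "grip": 1}, {"dx": 0, "dy": 0, "dz": 0, "wx": 0, "wy": 0, "wz": 0, "grip": 1}, {"dx": 0, "dy": 0, "dz": 0, "wx": 0, "wy": 0, "wz": 0, "grip": 1}, {"dx": 0, "dy": 0, "dz": 0, "wx": 0, "wy": 0, "wz": 0, "grip": 1}, {"dx": 0, "dy": 0, "dz": 0, "wx": 0, "wy": 0, "wz": 0, "grip": 1}, {"dx": 0, "dy": 0, "dz": 0, "wx": 0, "wy": 0, "wz": 0, "grip": 1}, {"dx": 0, "dy": 0, "dz": 0, "wx": 0, "wy": 0, "wz": 0, "grip": 1}, {"dx": 0, "dy": 0, "dz": 0, "wx": 0, "wy": 0, "wz": 0, "grip": 1}])

```text
clock: 32.63
position: [0.555, 0.2078, 0.25]
tool_rot: [-3.001, -0.189, -0.81]
wrist_force: [-0.0, 0.4, -1.6]
gripper_width: 0.0243
finger_force: 79.1
```

Run:
```python
from h import *
w=get_image('wrist')
for b in blobs(mask(w,'y'),30): print(b[:2],onz(w,[b[1]],.068).round(4))
spray([.660,.218,.068],5)
plan(([.5,.16,.335],5,15),([.5,.0,.335],0,0))
```

```text
(603, array([263.6, 127.4])) [[0.7128 0.2182 0.068 ]]
(262, array([259.4, 168.6])) [[0.6595 0.2169 0.068 ]]
dist 0.0694 lateral [-0.0001  0.0011 -0.    ] ang 0.9
at [0.5549 0.2078 0.25  ] t 32.7
d [ 0.  -0.1 -0.1] w [-1. -0.  2.] rows>=0.3
at [0.5549 0.2078 0.25  ] t 32.7
d [ -1.    4.1 -10.4] w [ -1. -15.   2.] rows>=2.7
d [-1.3 15.9 -0.2] w [ -0. -15.   5.] rows>=3.8
```

send_rows(commands=[{"dx": 0, "dy": 0, "dz": -3, "wx": 0, "wy": 0, "wz": 0, "grip": 1}, {"dx": 0, "dy": 0, "dz": -7, "wx": 0, "wy": -3, "wz": 0, "grip": 1}, {"dx": -1, "dy": 3, "dz": -10.4, "wx": 0, "wy": -8, "wz": 0, "grip": 1}, {"dx": -1, "dy": 6, "dz": -10.4, "wx": 0, "wy": -14, "wz": 2, "grip": 1}, {"dx": -1, "dy": 10, "dz": -10.4, "wx": 0, "wy": -20, "wz": 4, "grip": 1}, {"dx": -1, "dy": 13, "dz": -10.4, "wx": 0, "wy": -25, "wz": 6, "grip": 1}, {"dx": -1, "dy": 17, "dz": -10.4, "wx": 0, "wy": -30, "wz": 7, "grip": 1}, {"dx": -1, "dy": 20, "dz": -10.4, "wx": 0, "wy": -30, "wz": 7, "grip": 1}])

```text
clock: 33.35
position: [0.5208, 0.0035, 0.3339]
tool_rot: [-3.12, -0.018, 0.009]
wrist_force: [0.3, 1.8, -1.5]
gripper_width: 0.0243
finger_force: 79.3
```

Run:
```python
from h import *
st(.141)
plan(([.56,-.1,.33],-14,0),([.677,-.173,.33],-14,0))
```

```text
q [-0.99  0.21  1.12  1.49 -0.21  1.56 -1.43] p [0.5208 0.0035 0.3339] tilt 1.2 head 105.0 end [0.52  0.006 0.193] F [ 0.3  1.8 -1.5]
at [0.5208 0.0035 0.3339] t 33.4
d [ 3.8 10.4  0.2] w [-1.  0. 15.] rows>=2.7
d [13.1  4.2 -0.2] w [-0.  0. -0.] rows>=3.3
```

send_rows(commands=[{"dx": 1.5, "dy": 3.5, "dz": 0, "wx": -1, "wy": 0, "wz": 5, "grip": 1}, {"dx": 3, "dy": 7, "dz": 0, "wx": -1, "wy": 0, "wz": 10, "grip": 1}, {"dx": 5, "dy": 10.4, "dz": 0, "wx": -1, "wy": 0, "wz": 15, "grip": 1}, {"dx": 8, "dy": 13, "dz": 0, "wx": -1, "wy": 0, "wz": 15, "grip": 1}, {"dx": 11, "dy": 15, "dz": 0, "wx": -1, "wy": 0, "wz": 15, "grip": 1}, {"dx": 14, "dy": 17, "dz": 0, "wx": -1, "wy": 0, "wz": 15, "grip": 1}, {"dx": 15, "dy": 17.5, "dz": 0, "wx": -1, "wy": 0, "wz": 15, "grip": 1}, {"dx": 15, "dy": 17.5, "dz": 0, "wx": -1, "wy": 0, "wz": 15, "grip": 1}])

```text
clock: 34.02
position: [0.6719, -0.1743, 0.3281]
tool_rot: [-3.108, 0.401, 0.009]
wrist_force: [0.4, 0.5, -1.6]
gripper_width: 0.0244
finger_force: 79.2
```

send_rows(commands=[{"dx": 0, "dy": 0, "dz": 0, "wx": 0, "wy": 0, "wz": 0, "grip": 1}, {"dx": 0, "dy": 0, "dz": 0, "wx": 0, "wy": 0, "wz": 0, "grip": 1}, {"dx": 0, "dy": 0, "dz": 0, "wx": 0, "wy": 0, "wz": 0, "grip": 1}])

```text
clock: 34.27
position: [0.6704, -0.1706, 0.332]
tool_rot: [-3.107, 0.395, 0.002]
wrist_force: [0.7, -0.6, -0.2]
gripper_width: 0.0247
finger_force: 79.2
```

Run:
```python
from h import *
st(.141)
plan(([.677,-.173,.26],-14,0),([.677,-.173,.149],-14,0))
```

```text
q [-0.27  0.68  1.02  0.96 -0.59  1.75 -1.31] p [ 0.6704 -0.1706  0.332 ] tilt 0.6 head 90.4 end [ 0.67  -0.169  0.191] F [ 0.7 -0.6 -0.2]
at [ 0.6704 -0.1706  0.332 ] t 34.3
d [0.7 0.1 7.2] w [-1.  0. -0.] rows>=1.7
d [ 0.  -0.1 11.1] w [ 0.  0. -0.] rows>=2.7
```

send_rows(commands=[{"dx": 0.7, "dy": 0.2, "dz": 1, "wx": -1, "wy": 0, "wz": 0, "grip": 1}, {"dx": 0.7, "dy": 0.2, "dz": 3, "wx": -1, "wy": 0, "wz": 0, "grip": 1}, {"dx": 0.7, "dy": 0.2, "dz": 5, "wx": -1, "wy": 0, "wz": 0, "grip": 1}, {"dx": 0.7, "dy": 0.2, "dz": 7, "wx": -1, "wy": 0, "wz": 0, "grip": 1}, {"dx": 0.7, "dy": 0.2, "dz": 7, "wx": -1, "wy": 0, "wz": 0, "grip": 1}, {"dx": 0.7, "dy": 0.2, "dz": 7, "wx": -1, "wy": 0, "wz": 0, "grip": 1}, {"dx": 0.7, "dy": 0.2, "dz": 7, "wx": -1, "wy": 0, "wz": 0, "grip": 1}])

```text
clock: 34.85
position: [0.6772, -0.1742, 0.2625]
tool_rot: [3.108, -0.395, -0.005]
wrist_force: [-0.2, -0.6, -0.2]
gripper_width: 0.0243
finger_force: 79.2
```

Run:
```python
from h import *
st(.141)
plan(([.677,-.173,.149],-14,0))
```

```text
q [-0.31  0.71  1.01  1.09 -0.58  1.61 -1.28] p [ 0.6772 -0.1742  0.2625] tilt 0.5 head -117.6 end [ 0.677 -0.175  0.122] F [-0.2 -0.6 -0.2]
at [ 0.6772 -0.1742  0.2625] t 34.9
d [-0.  -0.2 11.3] w [ 1.  0. -1.] rows>=2.7
```

send_rows(commands=[{"dx": 0, "dy": -0.1, "dz": 2, "wx": 0, "wy": 0, "wz": 0, "grip": 1}, {"dx": 0, "dy": -0.1, "dz": 4, "wx": 0, "wy": 0, "wz": 0, "grip": 1}, {"dx": 0, "dy": -0.1, "dz": 6, "wx": 0, "wy": 0, "wz": 0, "grip": 1}, {"dx": 0, "dy": -0.1, "dz": 8, "wx": 0, "wy": 0, "wz": 0, "grip": 1}, {"dx": 0, "dy": -0.1, "dz": 9.5, "wx": 0, "wy": 0, "wz": 0, "grip": 1}, {"dx": 0, "dy": -0.1, "dz": 10.5, "wx": 0, "wy": 0, "wz": 0, "grip": 1}, {"dx": 0, "dy": -0.1, "dz": 11.1, "wx": 0, "wy": 0, "wz": 0, "grip": 1}, {"dx": 0, "dy": -0.1, "dz": 11.1, "wx": 0, "wy": 0, "wz": 0, "grip": 1}])

```text
clock: 35.52
position: [0.6765, -0.1744, 0.15]
tool_rot: [3.108, -0.397, -0.007]
wrist_force: [-0.3, 0.6, -0.3]
gripper_width: 0.0243
finger_force: 79.2
```

Run:
```python
from h import *
st(.141)
```

```text
q [-0.35  0.77  0.98  1.28 -0.62  1.41 -1.24] p [ 0.6765 -0.1744  0.15  ] tilt 0.5 head -128.1 end [ 0.676 -0.175  0.009] F [-0.3  0.6 -0.3]
```

Nozzle is 3 mm off the cup's floor. Release slowly and back off upwards.

send_rows(commands=[{"dx": 0, "dy": 0, "dz": 0.2, "wx": 0, "wy": 0, "wz": 0, "grip": 1}, {"dx": 0, "dy": 0, "dz": 0.2, "wx": 0, "wy": 0, "wz": 0, "grip": 0}, {"dx": 0, "dy": 0, "dz": 0.2, "wx": 0, "wy": 0, "wz": 0, "grip": -0.5}, {"dx": 0, "dy": 0, "dz": 0.2, "wx": 0, "wy": 0, "wz": 0, "grip": -1}, {"dx": 0, "dy": 0, "dz": 0.2, "wx": 0, "wy": 0, "wz": 0, "grip": -1}, {"dx": 0, "dy": 0, "dz": 0.2, "wx": 0, "wy": 0, "wz": 0, "grip": -1}, {"dx": 0, "dy": 0, "dz": 0.2, "wx": 0, "wy": 0, "wz": 0, "grip": -1}, {"dx": 0, "dy": 0, "dz": 0.2, "wx": 0, "wy": 0, "wz": 0, "grip": -1}])

```text
clock: 36.18
position: [0.6765, -0.1745, 0.1483]
tool_rot: [3.108, -0.397, -0.007]
wrist_force: [0.1, -0.1, 0.3]
gripper_width: 0.0855
finger_force: 0.0
```

send_rows(commands=[{"dx": 0, "dy": 0, "dz": -2, "wx": 0, "wy": 0, "wz": 0, "grip": -1}, {"dx": 0, "dy": 0, "dz": -5, "wx": 0, "wy": 0, "wz": 0, "grip": -1}, {"dx": 0, "dy": 0, "dz": -8, "wx": 0, "wy": 0, "wz": 0, "grip": -1}, {"dx": 0, "dy": 0, "dz": -12, "wx": 0, "wy": 0, "wz": 0, "grip": -1}, {"dx": 0, "dy": 0, "dz": -15, "wx": 0, "wy": 0, "wz": 0, "grip": -1}, {"dx": -2, "dy": 0, "dz": -18, "wx": 0, "wy": 0, "wz": 0, "grip": -1}, {"dx": -6, "dy": 0, "dz": -18, "wx": 0, "wy": 0, "wz": 0, "grip": -1}, {"dx": -10, "dy": 0, "dz": -18, "wx": 0, "wy": 0, "wz": 0, "grip": -1}])

```text
clock: 36.85
position: [0.5805, -0.1497, 0.33]
tool_rot: [3.106, -0.397, -0.002]
wrist_force: [0.2, 0.2, 2.6]
gripper_width: 0.0854
finger_force: 0.0
```

send_rows(commands=[{"dx": 0, "dy": 0, "dz": 0, "wx": 0, "wy": 0, "wz": 0, "grip": -1}, {"dx": 0, "dy": 0, "dz": 0, "wx": 0, "wy": 0, "wz": 0, "grip": -1}, {"dx": 0, "dy": 0, "dz": 0, "wx": 0, "wy": 0, "wz": 0, "grip": -1}, {"dx": 0, "dy": 0, "dz": 0, "wx": 0, "wy": 0, "wz": 0, "grip": -1}, {"dx": 0, "dy": 0, "dz": 0, "wx": 0, "wy": 0, "wz": 0, "grip": -1}, {"dx": 0, "dy": 0, "dz": 0, "wx": 0, "wy": 0, "wz": 0, "grip": -1}])

```text
clock: 37.35
position: [0.5813, -0.1488, 0.3285]
tool_rot: [3.107, -0.398, -0.007]
wrist_force: [1.1, -0.4, -0.5]
gripper_width: 0.0852
finger_force: 0.0
```

Run:
```python
from h import *
st(); s=get_image('scene'); s['img']=s['img'][100:280,120:370]; save(s,'s6',3)
```

```text
q [-0.54  0.48  1.13  1.29 -0.42  1.63 -1.31] p [ 0.5813 -0.1488  0.3285] tilt 0.6 head -122.3 end [ 0.581 -0.15   0.217] F [ 1.1 -0.4 -0.5]
```

View pics/s6.png

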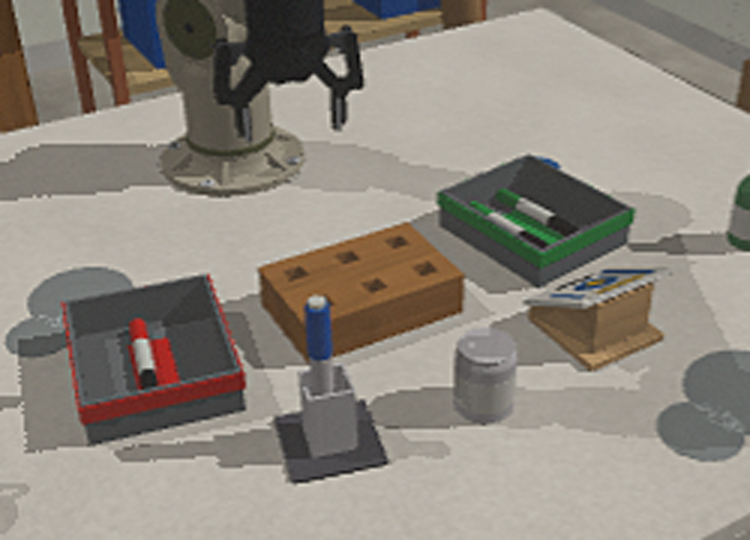

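The wand stands in its holder (317,340), the markers lie flat in both trays, the easel is upright, and the gripper is clear of everything. I'll hand it in.

```bash
python3 -c "
from h import *
print(finish_job())"
```

```text
the job is handed in; nothing more can be done
None
```

The job is handed in, with no verdict returned: all three markers lie flat in their colour's tray, the wand was held about 7 cm from the yellow spot for over 3 s, and it stands nozzle down in its holder again.

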